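# Build the spacer stack on a screen-printing height post

### The job

Set up the print table's height post: draw the red-headed locking pin out of the spindle and let it hang upright in the blue bracket's notch, then thread every spacer ring that lies on the table onto the spindle, in order of size with the largest at the bottom and the smallest on top. When all are on, take the pin from the notch and put it back in the spindle, fully home, to lock the stack; do not knock over the ink jars.

Things in the scene. Friction and masses are not known exactly. Their poses are not given: they have to be found in the camera images.
- spindle_top (a point): Centre of the top end of the upright steel spindle, a round post 20 mm in diameter that stands 56 mm tall on a fixed aluminium base plate (90 x 230 x 12 mm, top face 12 mm above the table) and is bolted down for good. A bore 11 mm wide and 40 mm deep runs straight down from this point. Its z axis points up; its x and y axes run along the plate's 90 mm and 230 mm sides. The blue bracket stands 140 mm from it, in its +y direction.
- spindle_foot (a point): Point on the spindle's axis at the top face of the base plate, where the lowest ring rests, 56 mm below spindle_top.
- notch (a point): Parking place for the pin: middle of the notch in the blue bracket on the same base plate, at the level of the bracket's flat top (66 mm above the table). The slot is 14 mm wide between 20 mm wide prongs 10 mm thick, open above, below and at this point's -x end (18 mm from here), closed 7 mm off at +x. Under it nothing down to the base plate, 54 mm below. Axes as spindle_top.
- pin_head (a point): The loose locking pin, at the centre of its head: a red round plastic head 30 mm in diameter and 34 mm tall, below it a steel shank 8 mm in diameter and 32 mm long with a tapered tip. About 0.09 kg. It starts in the spindle's bore, with the underside of the head (17 mm below this point) resting on the spindle's top; in the notch the underside of the head rests on the bracket. z points up along the pin. The head is too wide for any ring to pass.
- ring68_mid (a point): Loose spacer ring of 68 mm outer diameter, bare aluminium, 10 mm thick with a plain 25 mm round hole (all rings have the same hole); the point is its centre, half-way up. It may be absent: three to five of the five sizes are present. Starts flat on the black table, z up.
- ring61_mid (a point): Loose spacer ring of 61 mm outer diameter, blue plastic, 10 mm thick with a plain 25 mm round hole (all rings have the same hole); the point is its centre, half-way up. It may be absent: three to five of the five sizes are present. Starts flat on the black table, z up.
- ring54_mid (a point): Loose spacer ring of 54 mm outer diameter, yellow plastic, 10 mm thick with a plain 25 mm round hole (all rings have the same hole); the point is its centre, half-way up. It may be absent: three to five of the five sizes are present. Starts flat on the black table, z up.
- ring47_mid (a point): Loose spacer ring of 47 mm outer diameter, green plastic, 10 mm thick with a plain 25 mm round hole (all rings have the same hole); the point is its centre, half-way up. It may be absent: three to five of the five sizes are present. Starts flat on the black table, z up.
- ring40_mid (a point): Loose spacer ring of 40 mm outer diameter, orange plastic, 10 mm thick with a plain 25 mm round hole (all rings have the same hole); the point is its centre, half-way up. It may be absent: three to five of the five sizes are present. Starts flat on the black table, z up.
- jar_a_mid (a point): Ink jar with a red label and white cap, 64 mm in diameter, 85 mm tall, standing loose on the table; the point is its centre, half-way up. A bystander.
- jar_b_mid (a point): Ink jar with a green label and white cap, 64 mm in diameter, 85 mm tall, standing loose on the table; the point is its centre, half-way up. A bystander.
There are look-alikes about, which are no part of the job. What is shaped like the part that bears ring54_mid but brown or pink is not meant.

How it is judged:
By the outcome, as a careful person would: the job done as asked, in the order asked, and still so for the second after the job is handed in, with the robot touching nothing.
Of ring68, ring61, ring54, ring47, ring40 only 3 to 5 are there at a start; the rules pass over those that are not, and their reading is None.
At some moment in a run one of ring68, ring61, ring54, ring47, ring40 may be knocked a few centimetres aside while the robot is not near it.
It also fails if it takes over 210 s, if anything falls off the work surface, if the arm or the gripper's body presses on something with over 40 N, if the wrist force passes 120 N, or if a joint passes its speed limit or range.

### The arm

A 6-joint arm with a two-finger parallel gripper is mounted at the origin on the work surface. World frame = base frame: x ahead of the robot, y to its left, z up, the work surface at z = 0. Lengths are in mm, angles in rad, forces in N, time in s.
With the tool pointing down it reaches from about 250 to 800 mm from the base axis. Payload 3.9 kg.
Tool frame: the origin (TCP) lies at the very end of the fingers, on their centre line; the grasp point (between the pads) lies 19 mm behind it (r.grip_depth is the z of the grasp point in the tool frame, in mm); z points along the fingers, y is the line along which they close (so a half turn about z gives the same grasp; the last joint's range is limited). The gripper opens to 85 mm and grips with 20 to 120 N. Pads are 22 mm wide; open, the fingers measure 114 mm over their backs; the gripper's body (76 mm by 85 mm) begins 54 mm behind the grasp point. The pads swing forward as they close: fully open they stand 13 mm farther back than shut.
Start: joints at [1.275, 0.26, -0.138, 1.173, 0, 1.571], TCP at [153.036, 502.19, 203.704] pointing down, gripper open.
Joint ranges: [-2.78, 2.78], [-0.83, 1.72], [-1.28, 1.37], [-1.9, 2.12], [-1.57, 1.48], [-3.14, 3.14]. Speed limits (rad/s): [2.57, 2.57, 3.14, 3.14, 3.14, 3.14].

### API

Orientations are given as a unit quaternion [w, x, y, z].
In Python, from workcell import status, capture, job, boxes_of, landmark_of, r gives the robot as it stands. The module is installed in compiled form; this text tells all that it offers.
- The arm moves only by the tool drive_tool, never from a script. Its argument "moves" is one flat list of numbers, 7 for each row, row after row: the shift along the tool's x, y, z in mm, then the turn, a rotation vector about the tool's x, y, z in rad, then the opening in per cent of the stroke, from 0 (shut) to 100 (fully open). A call has 1 to 20 rows; each row shifts and turns the commanded pose from where the row before left it, along the tool's axes as they then stand; what a row does not reach is not made up. A row lasts 1/8 s, in which the tool goes at most 62.5 mm and 10.7 degrees, less where a joint would pass 70% of its speed; a pose out of reach is approached as far as the arm can. A call with a gripper value outside its range is refused whole. The fingers move at their own pace and stop on an object; "squeeze" is the grip in N (left out, the last holds). Time passes only in rows, so rows that do not move let the fingers close. It gives the time, the measured TCP pose, the force, the opening and the grip force at its end, in the units of the state.
- status.get_obs(): the state, without advancing time (a new reading comes with each control period).
- capture(name): name is "side" or "top" or "wrist"; returns a dict with "img" (480x640x3 uint8, blue, green, red), "fx", "fy", "cx", "cy" (pixels), "k1" (the pictures are not rectified: a ray, as slopes to the right and down, at radius r is drawn at 1 + k1 r^2 times it, then the intrinsics apply), "origin" and "orientation" of the camera in the world; the wrist camera has in their place "tool_from_camera" (4x4, takes a point from camera to tool coordinates, whose origin is the TCP and whose axes are the flange's). Camera axes: x right, y up, looking along -z (the intrinsics and any distortion apply to the point x, -y, -z); pixel columns grow to the right and rows downward; lengths in mm; the calibration is good to about 2 mm. A picture is of the moment at which its call begins: read the wrist's pose just before it. There is no depth.
- job.hand_in(): hands the job in; it is judged then, once.
Trained networks look in a picture, given as the dict that the camera call returned (one of the last four; its "shot" number tells which), for a name from the list of things; names that differ only in an ending like _2 or _b are one class to them, and where a whole thing is asked for, a point or a joint stands for the part that bears it (a point fixed in the world has none). Each returns a list of dicts, best first, with "score" (0 to 1); they miss things now and then, are a little off and sometimes report something else, mostly with a low value. They report only what shows in the picture. A call takes as long as a camera call. They do not tell look-alikes from the thing itself.
- boxes_of(name, picture): "bbox" ([left, top, width, height] in pixels, round what is visible of it).
- landmark_of(name, picture): "position" ([column, row] in pixels: a listed point, or the origin of a listed thing).
The state is a dict: "clock": time; "joint_pos": joint angles; "joint_vel": joint speeds; "effort": joint torques, N m; "eef_pos": TCP position; "tool_rot": TCP orientation; "wrist_force": force on the tool from outside, world axes, zero at the start; "wrist_torque": the same for the moment, N m; "grip_width": finger opening in mm; "gripper_force": force on a finger pad.
Only numpy, scipy, OpenCV 4.12 (cv2) and the standard library are available. Lean on these libraries where they do the work, as an engineer would, in place of code of your own. Each camera call takes 0.05 s, during which the arm holds its last target. There are 200 camera calls.

## Working session

There is one attempt and no reset: what is moved stays moved. The work goes in short steps, Python scripts to look and compute and a tool call to move; the robot and the scene stay as the last step left them, time stands still between calls to the robot, and variables do not carry over. Pictures are saved under pics/ and viewed, at most 14 in all, crops included, and the job is handed in when it is done.

Besides the shell and the picture viewer there is one more tool, called as name(argument=value, ...) on one line, values as JSON. drive_tool: Moves the arm, as the interface text tells. Its arguments: {"type":"object","properties":{"moves":{"type":"array"},"squeeze":{"type":"number"}},"required":["moves"]}

```bash
mkdir -p pics
cat > h.py <<'E'
import numpy as np, cv2
from scipy.spatial.transform import Rotation as R
from workcell import status, capture, job, boxes_of, landmark_of, r
def q2R(q): return R.from_quat([q[1],q[2],q[3],q[0]]).as_matrix()
def cam(name):
    o=status.get_obs(); p=capture(name)
    if name=="wrist":
        T=np.eye(4); T[:3,:3]=q2R(o["tool_rot"]); T[:3,3]=o["eef_pos"]
        M=T@np.array(p["tool_from_camera"]); p["C"]=M[:3,3]; p["Rm"]=M[:3,:3]
    else:
        p["C"]=np.array(p["origin"]); p["Rm"]=q2R(p["orientation"])
    return p
def ray(p,uv):
    x=(uv[0]-p["cx"])/p["fx"]; y=(uv[1]-p["cy"])/p["fy"]
    rd=np.hypot(x,y); s=rd
    for _ in range(30): s=rd/(1+p["k1"]*s*s)
    f=s/rd if rd>0 else 1
    d=p["Rm"]@np.array([x*f,-y*f,-1]); return d/np.linalg.norm(d)
def atz(p,uv,z):
    d=ray(p,uv); return p["C"]+d*(z-p["C"][2])/d[2]
def proj(p,X):
    c=p["Rm"].T@(np.array(X)-p["C"]); x=c[0]/-c[2]; y=-c[1]/-c[2]; k=1+p["k1"]*(x*x+y*y)
    return np.array([p["fx"]*x*k+p["cx"],p["fy"]*y*k+p["cy"]])
def tri(a,ua,b,ub):
    A=[];y=[]
    for p,u in((a,ua),(b,ub)):
        d=ray(p,u); P=np.eye(3)-np.outer(d,d); A.append(P); y.append(P@p["C"])
    A=np.vstack(A); y=np.hstack(y); X=np.linalg.lstsq(A,y,rcond=None)[0]
    return X, np.linalg.norm(A@X-y)
E
cat > a.py <<'E'
from h import *
np.set_printoptions(precision=1,suppress=True)
o=status.get_obs(); print({k:np.round(v,3) for k,v in o.items()}, r.grip_depth)
P={n:cam(n) for n in("side","top","wrist")}
for n,p in P.items(): cv2.imwrite(f"pics/{n}0.png",p["img"]); print(n,p["C"],p["fx"],p["k1"],-p["Rm"][:,2])
Z=dict(ring68_mid=5,ring61_mid=5,ring54_mid=5,ring47_mid=5,ring40_mid=5,spindle_top=68,spindle_foot=12,notch=66,pin_head=85,jar_a_mid=42,jar_b_mid=42)
for nm,z in Z.items():
    L={n:landmark_of(nm,p) for n,p in P.items()}
    for n in L:
        for d in L[n][:3]: print(nm,n,round(d["score"],2),np.array(d["position"]),atz(P[n],d["position"],z))
    if L["side"] and L["top"]: print("  tri",*tri(P["side"],L["side"][0]["position"],P["top"],L["top"][0]["position"]))
E
python3 a.py
```

```text
{'clock': np.float64(0.0), 'joint_pos': array([ 1.3,  0.3, -0.1,  1.2,  0. ,  1.6]), 'joint_vel': array([ 0., -0.,  0., -0.,  0., -0.]), 'effort': array([ -0. , -40.6,  25.4,   0. ,   0. ,   0. ]), 'eef_pos': array([152.8, 501.5, 202.9]), 'tool_rot': array([-0. ,  0.1,  1. , -0. ]), 'wrist_force': array([-0.3,  0.3,  1.1]), 'wrist_torque': array([ 0.,  0., -0.]), 'gripper_force': np.float64(0.0), 'grip_width': np.float64(85.162)} -18.700000000000003
side [432.2 583.4 715. ] 440.9917973041986 -0.06876428726673055 [ 0.2 -0.7 -0.7]
top [ 417.7  -52.  1245.3] 588.9812194927254 -0.02865309227661115 [ 0.2 -0.  -1. ]
wrist [ 79.8 524.8 373.8] 383.4124741048008 0.002993307837112638 [ 0.3 -0.1 -1. ]
ring68_mid side 0.61 [381.4 200.4] [ 483.2 -307.3    5. ]
ring68_mid top 0.82 [447.  310.8] [ 472.4 -310.9    5. ]
  tri [ 478.  -311.6    1.5] 7.687037455369156
ring61_mid side 0.77 [291. 238.] [ 663.  -111.4    5. ]
ring61_mid side 0.44 [372.2 230.3] [ 486.7 -190.2    5. ]
ring61_mid top 0.75 [349.8 222.8] [ 658.5 -106.1    5. ]
  tri [ 659.2 -105.6   10.8] 2.5761252597645115
ring54_mid side 0.9
[... 1071 characters left out ...]
55.3 301.4] [483.2 284.8  66. ]
notch top 0.5 [525.8 335. ] [ 422.8 -454.8   66. ]
  tri [485.1 284.5  67.5] 2.7962090445926893
pin_head side 0.63 [349.7 325.8] [476.3 145.   85. ]
pin_head top 0.79 [218.6 304.7] [476.9 154.5  85. ]
pin_head top 0.47 [351.6 227.1] [ 634.3 -106.3   85. ]
  tri [475.9 152.6  95.9] 0.5913603307577376
jar_a_mid side 0.63 [242.5 243.6] [746.3 -29.3  42. ]
jar_a_mid side 0.54 [294.2 236.6] [645.6 -81.4  42. ]
jar_a_mid top 0.91 [315.4 179.8] [742.7 -31.9  42. ]
  tri [745.4 -31.5  39.5] 2.7627920370751826
jar_b_mid side 0.97 [412.1 157.7] [ 428.2 -468.2   42. ]
jar_b_mid top 0.58 [527.7 332.5] [ 428.  -467.1   42. ]
  tri [ 428.1 -466.8   42.9] 0.19148747753083367
```

View pics/top0.png

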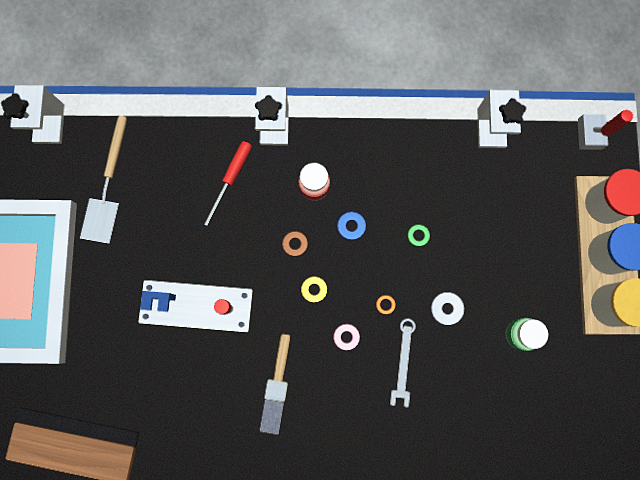

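View pics/side0.png

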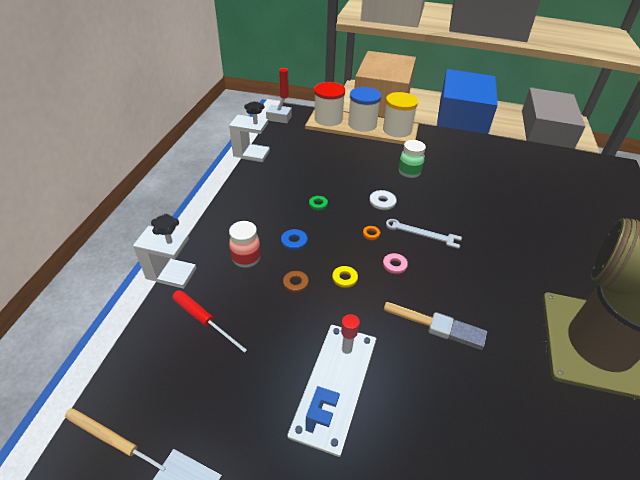

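All five rings are present. Top-image pixels: blue (351,225), green (419,235), yellow (314,289), orange (386,304) and aluminium (448,308). The brown (294,243) and pink (346,337) rings are look-alikes. The pin is at (222,307), the bracket at (157,300), and the jars at (314,180) and (530,333).

```bash
cat >> h.py <<'E'
HS={"68":((0,0,120),(179,60,255)),"61":((100,120,80),(125,255,255)),"54":((24,120,100),(36,255,255)),"47":((50,100,80),(75,255,255)),"40":((8,150,100),(20,255,255)),"pin":((172,150,60),(5,255,255))}
def blob(p,k,uv,w):
    hsv=cv2.cvtColor(p["img"],cv2.COLOR_BGR2HSV); lo,hi=HS[k]
    if lo[0]>hi[0]: m=cv2.inRange(hsv,lo,(179,)+hi[1:])|cv2.inRange(hsv,(0,)+lo[1:],hi)
    else: m=cv2.inRange(hsv,lo,hi)
    b=np.zeros_like(m); u,v=map(int,uv); y0,x0=max(v-w,0),max(u-w,0); b[y0:v+w,x0:u+w]=m[y0:v+w,x0:u+w]
    cs=cv2.findContours(b,cv2.RETR_EXTERNAL,cv2.CHAIN_APPROX_NONE)[0]
    if not cs: return None
    c=max(cs,key=cv2.contourArea)
    if len(c)<8: return None
    e=cv2.fitEllipse(cv2.convexHull(c)) if len(cv2.convexHull(c))>5 else cv2.fitEllipse(c)
    return np.array(e[0]),e[1],cv2.contourArea(c)
def ringpos(p,k,guess,w=25,z=6):
    e=blob(p,k,proj(p,guess),w)
    return (None,None) if e is None else (atz(p,e[0],z)[:2],e)
G={"68":(475,-311,5),"61":(659,-106,5),"54":(515,-30,5),"47":(634,-260,5),"40":(487,-182,5)}
E
cat > b.py <<'E'
from h import *
np.set_printoptions(precision=1,suppress=True)
t=cam("top"); s=cam("side")
print("plate corner px->", [atz(t,u,12)[:2] for u in((143,281),(252,289),(247,331),(139,324))])
for k,g in G.items():
    a,ea=ringpos(t,k,g); b,eb=ringpos(s,k,g)
    print(k,a,b,ea and ea[0],ea and ea[1]); 
    if ea and eb: print("  tri",*tri(t,ea[0],s,eb[0]))
g=(474,150,85); ea=blob(t,"pin",proj(t,g),20); eb=blob(s,"pin",proj(s,g),20); print(ea,eb); print("pin",*tri(t,ea[0],s,eb[0]))
E
python3 b.py
```

```text
plate corner px-> [array([528.7, 328.4]), array([514.1,  98.7]), array([426.9, 106.7]), array([438.9, 331.9])]
68 [ 477.9 -311.6] [ 481.1 -312.1] [447.3 308.1] (32.270545959472656, 33.09489059448242)
  tri [ 479.5 -311.5    6.5] 2.24354662379617
61 [ 653.2 -109.1] [ 655.8 -109.4] [351.2 225.2] (28.13861656188965, 28.815221786499023)
  tri [ 654.3 -108.9    6.5] 1.7649638702836687
54 [515.8 -30.8] [518.7 -32.7] [313.9 289. ] (12.620074272155762, 13.146418571472168)
  tri [517.  -30.8   8.2] 1.9836131919173898
47 [ 633.5 -252.9] [ 636.5 -253.3] [418.4 234.9] (21.71749496459961, 22.214248657226562)
  tri [ 634.9 -252.7    6.4] 2.014919955650876
40 [ 485.  -181.4] [ 488.2 -181.7] [385.5 304.3] (18.980609893798828, 19.55047607421875)
  tri [ 486.5 -181.4    6.3] 2.263033282798133
(array([222.1, 306.4]), (14.210530281066895, 16.492584228515625), 159.5) (array([350.4, 321.1]), (14.485589981079102, 17.516035079956055), 184.5)
pin [474.6 145.2  99.1] 2.206939004649972
```

Run:
```python
from h import *
o=status.get_obs(); M=q2R(o["tool_rot"]); print(M.round(3)); p=cam("wrist"); print(np.array(p["tool_from_camera"]).round(2),p["cx"],p["cy"])
```

```text
[[-0.957  0.292  0.   ]
 [ 0.292  0.957 -0.   ]
 [-0.     0.    -1.   ]]
[[   0.      0.95    0.3    76.6 ]
 [   1.     -0.     -0.      0.64]
 [  -0.      0.3    -0.95 -170.81]
 [   0.      0.      0.      1.  ]] 322.3138435435766 241.77654209059398
```

drive_tool(moves=[0, 0, 0, 0, 0, -0.119, 100, 0, 0, 0, 0, 0, -0.119, 100, -28.3, -27.8, 0, 0, 0, 0, 100, -28.3, -27.8, 0, 0, 0, 0, 100, -28.3, -27.8, 0, 0, 0, 0, 100, -28.3, -27.8, 0, 0, 0, 0, 100, -28.3, -27.8, 0, 0, 0, 0, 100, -28.3, -27.8, 0, 0, 0, 0, 100, -28.3, -27.8, 0, 0, 0, 0, 100, -28.3, -27.8, 0, 0, 0, 0, 100, -28.3, -27.8, 0, 0, 0, 0, 100, -28.3, -27.8, 0, 0, 0, 0, 100, -28.3, -27.8, 0, 0, 0, 0, 100, -28.3, -27.8, 0, 0, 0, 0, 100, 0, 0, 0, 0, 0, 0, 60, 0, 0, 0, 0, 0, 0, 60])

```text
clock: 3.95
eef_pos: [472.4, 149.6, 203.6]
tool_rot: [-0.0, 0.029, 1.0, 0.0]
wrist_force: [0.7, -0.5, -0.8]
grip_width: 52.2
gripper_force: 0.0
```

```bash
cat > w.py <<'E'
from h import *
np.set_printoptions(precision=2,suppress=True)
import sys
def st():
    o=status.get_obs(); M=q2R(o["tool_rot"]); print("t",round(float(o["clock"]),1),"tcp",np.array(o["eef_pos"]),"yaw",np.arctan2(-M[0,1],M[1,1]).round(4),"tilt",M[:2,2].round(4),"F",np.array(o["wrist_force"]),"w",round(float(o["grip_width"]),1),"gf",round(float(o["gripper_force"]),1),"j6",round(float(o["joint_pos"][5]),2)); return o,M
def go(xyz,yaw=-0.058):
    o,M=st(); d=np.array(xyz)-o["eef_pos"]; y0=np.arctan2(-M[0,1],M[1,1])
    Y=np.array([[-np.cos(yaw),-np.sin(yaw),0],[-np.sin(yaw),np.cos(yaw),0],[0,0,-1]]).T
    print("turn z",-(yaw-y0).round(4),"then shift(tool, after turn)",(Y.T@d).round(1) ,"norm",np.linalg.norm(d).round(0))
E
python3 - <<'E'
from w import *
st(); p=cam("wrist"); cv2.imwrite("pics/w1.png",p["img"])
for n,z in dict(spindle_top=68,notch=66,pin_head=85).items():
    for d in landmark_of(n,p)[:2]: print(n,d["score"],d["position"],atz(p,d["position"],z))
E
```

```text
t 4.0 tcp [472.37 149.59 203.57] yaw -0.0581 tilt [-0.  0.] F [ 0.69 -0.51 -0.76] w 52.2 gf 0.0 j6 0.36
notch 0.73 [487.5, 222.0] [484.01 286.79  66.  ]
pin_head 0.95 [317.5, 225.2] [473.49 146.37  85.  ]
```

View pics/w1.png

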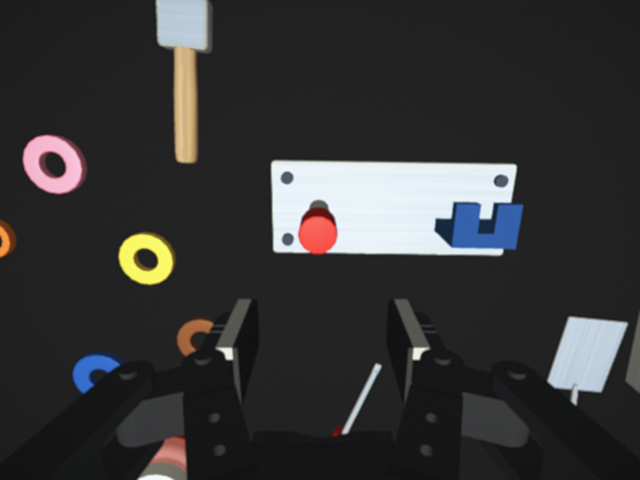

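Wrist view: the red head is at about (317,232). The notch is at (487,218), with its mouth towards the top of the picture (-x). That matches the earlier estimates, so I'll descend on the pin.

drive_tool(moves=[-1.8, -3.3, 30, 0, 0, 0, 60, 0, 0, 30, 0, 0, 0, 60, 0, 0, 30, 0, 0, 0, 60, 0, 0, 20, 0, 0, 0, 60, 0, 0, 10, 0, 0, 0, 60, 0, 0, 10, 0, 0, 0, 60, 0, 0, 0, 0, 0, 0, 60, 0, 0, 0, 0, 0, 0, 15, 0, 0, 0, 0, 0, 0, 15, 0, 0, 0, 0, 0, 0, 15, 0, 0, 0, 0, 0, 0, 15, 0, 0, 0, 0, 0, 0, 15], squeeze=30)

```text
clock: 5.65
eef_pos: [475.8, 143.8, 75.9]
tool_rot: [0.002, 0.03, 1.0, -0.002]
wrist_force: [-1.8, -7.4, 12.5]
grip_width: 12.8
gripper_force: 6.0
```

Run:
```python
from w import *
st(); p=cam("wrist"); cv2.imwrite("pics/w2.png",p["img"])
```

```text
t 5.7 tcp [475.78 143.78  75.89] yaw -0.0592 tilt [ 0. -0.] F [-1.77 -7.44 12.45] w 12.8 gf 6.0 j6 0.36
```

View pics/w2.png

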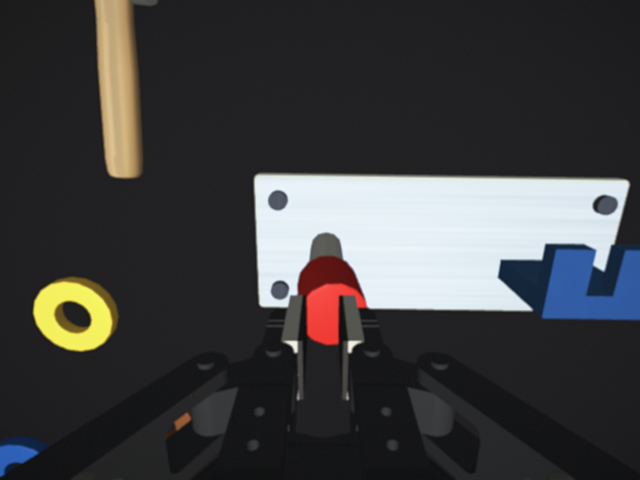

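The pads closed to 12.8 mm, which is the commanded width, although the head is 30 mm across. So they aren't holding it. In the picture the fingertips (rows 295-345) are drawn over the red head. I'll open, back off upwards and project the model over the views to check the height.

drive_tool(moves=[0, 0, 0, 0, 0, 0, 60, 0, 0, 0, 0, 0, 0, 60, 0, 0, 0, 0, 0, 0, 60, 0, 0, -10, 0, 0, 0, 60, 0, 0, -30, 0, 0, 0, 60, 0, 0, 0, 0, 0, 0, 60])

```text
clock: 6.45
eef_pos: [476.6, 146.9, 116.2]
tool_rot: [0.002, 0.029, 1.0, 0.001]
wrist_force: [-0.3, 0.4, 1.3]
grip_width: 51.3
gripper_force: 0.0
```

Run:
```python
from w import *
def cyl(p,img,c,rad,z,col):
    pts=[proj(p,(c[0]+rad*np.cos(t),c[1]+rad*np.sin(t),z)) for t in np.linspace(0,6.3,40)]
    cv2.polylines(img,[np.int32(pts)],True,col,1)
def draw(p):
    im=p["img"].copy(); c=(474,146)
    for rad,z,col in((10,12,(0,255,0)),(10,68,(0,255,0)),(15,68,(255,255,0)),(15,102,(255,0,255))): cyl(p,im,c,rad,z,col)
    return im
st(); p=cam("wrist"); t=cam("top"); s=cam("side")
a=draw(p); 
for d in landmark_of("pin_head",p)[:1]: print(d["position"],atz(p,d["position"],85))
e=blob(p,"pin",(330,290),120); print(e)
ims=[a[100:400,170:490]]+[cv2.resize(draw(q)[v-40:v+35,u-40:u+40],None,fx=4,fy=4) for q,u,v in((t,222,307),(s,350,330))]
cv2.imwrite("pics/c1.png",np.hstack([cv2.resize(i,(266,250)) for i in ims]))
```

```text
t 6.5 tcp [476.6  146.91 116.18] yaw -0.0576 tilt [0. 0.] F [-0.26  0.43  1.34] w 51.3 gf 0.0 j6 0.36
[321.0, 261.4] [475.67 146.88  85.  ]
(array([319.8 , 267.26]), (55.26573944091797, 70.39167785644531), 2895.5)
```

View pics/c1.png

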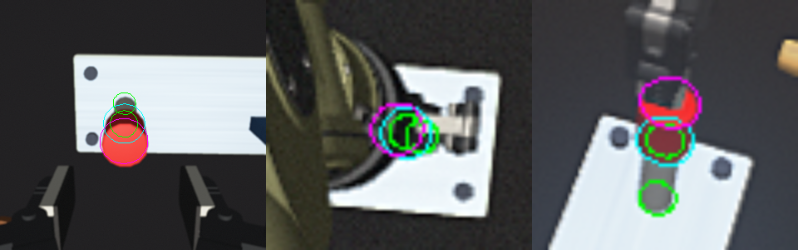

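The model overlays match the pin in all three views: axis (474,146), head top at z = 102. So the fingertips seem to sit higher than the reported TCP. I'll check this against the cameras with the fingers shut and raised.

drive_tool(moves=[0, 0, -30, 0, 0, 0, 10, 0, 0, -30, 0, 0, 0, 0, 0, 0, 0, 0, 0, 0, 0, 0, 0, 0, 0, 0, 0, 0, 0, 0, 0, 0, 0, 0, 0, 0, 0, 0, 0, 0, 0, 0])

```text
clock: 7.4
eef_pos: [473.7, 145.9, 172.7]
tool_rot: [-0.001, 0.029, 1.0, -0.0]
wrist_force: [-0.1, 0.6, -0.3]
grip_width: -0.3
gripper_force: 0.0
```

Run:
```python
from w import *
o,M=st(); p=cam("wrist"); s=cam("side")
T=np.array(o["eef_pos"]); out=[]
for q in(p,s):
    im=cv2.resize(q["img"],None,fx=4,fy=4,interpolation=cv2.INTER_CUBIC)
    for t in(0,-10,-20,-30,-40):
      for a in (-11,0,11):
        u=proj(q,T+M@np.array([a,0,t]))*4; cv2.circle(im,tuple(np.int32(u)),3,(0,255,255) if t else (255,0,255),-1)
    c=np.int32(proj(q,T+M@np.array([0,0,-15]))*4); h=300 if q is p else 200
    out.append(cv2.resize(im[max(c[1]-h,0):c[1]+h,c[0]-h:c[0]+h],(400,400)))
cv2.imwrite("pics/c2.png",np.hstack(out))
```

```text
t 7.4 tcp [473.67 145.9  172.69] yaw -0.0578 tilt [-0. -0.] F [-0.15  0.62 -0.29] w -0.3 gf 0.0 j6 0.36
```

View pics/c2.png

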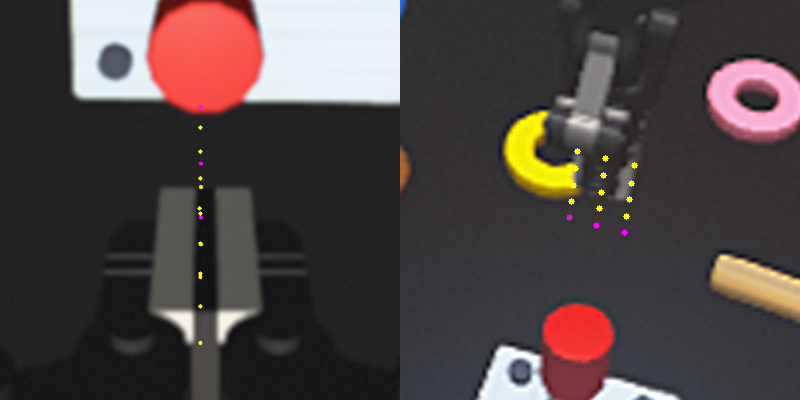

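In the side view, the shut fingertips end well above the reported TCP point, by roughly 20-30 mm. The failed grasp closed on top of the head, and that gives the same offset (about 26 mm). I'll go lower; z = 48 is safe whichever reading is right.

drive_tool(moves=[0, 0, 0, 0, 0, 0, 60, 0, 0, 0, 0, 0, 0, 60, 0, 0, 0, 0, 0, 0, 60, 0, 0, 30, 0, 0, 0, 60, 0, 0, 30, 0, 0, 0, 60, 0, 0, 20, 0, 0, 0, 60, 0, 0, 15, 0, 0, 0, 60, 0, 0, 15, 0, 0, 0, 60, 0, 0, 14, 0, 0, 0, 60, 0, 0, 0, 0, 0, 0, 60, 0, 0, 0, 0, 0, 0, 60, 0, 0, 0, 0, 0, 0, 20, 0, 0, 0, 0, 0, 0, 20, 0, 0, 0, 0, 0, 0, 20, 0, 0, 0, 0, 0, 0, 20], squeeze=30)

```text
clock: 9.38
eef_pos: [475.1, 146.3, 50.5]
tool_rot: [0.001, 0.029, 1.0, 0.0]
wrist_force: [-1.3, 0.0, 5.7]
grip_width: 28.9
gripper_force: 29.7
```

Run:
```python
from w import *
st(); p=cam("wrist"); cv2.imwrite("pics/w3.png",p["img"])
```

```text
t 9.4 tcp [475.06 146.33  50.46] yaw -0.0578 tilt [0. 0.] F [-1.3   0.02  5.65] w 28.9 gf 29.7 j6 0.36
```

Gripped at 28.9 mm with 29.7 N, so the tips are about 30 mm short of the reported TCP. Now lifting.

drive_tool(moves=[0, 0, -5, 0, 0, 0, 20, 0, 0, -10, 0, 0, 0, 20, 0, 0, -10, 0, 0, 0, 20, 0, 0, -10, 0, 0, 0, 20, 0, 0, -10, 0, 0, 0, 20, 0, 0, -5, 0, 0, 0, 20, 0, 0, 0, 0, 0, 0, 20, 0, 0, 0, 0, 0, 0, 20])

```text
clock: 10.42
eef_pos: [474.1, 146.0, 99.4]
tool_rot: [-0.0, 0.029, 1.0, -0.0]
wrist_force: [-0.8, 0.9, -0.9]
grip_width: 28.9
gripper_force: 29.7
```

Run:
```python
from w import *
o,M=st(); p=cam("wrist"); s=cam("side"); t=cam("top")
cv2.imwrite("pics/w4.png",np.hstack([cv2.resize(p["img"],(500,375)),cv2.resize(s["img"][250:430,270:414],(300,375))]))
for n,z in (("notch",66),("spindle_top",68)):
  for q in (p,s,t):
    for d in landmark_of(n,q)[:1]: print(n,d["score"],d["position"],atz(q,d["position"],z))
```

```text
t 10.4 tcp [474.11 146.02  99.43] yaw -0.0578 tilt [-0. -0.] F [-0.79  0.94 -0.9 ] w 28.9 gf 29.7 j6 0.36
notch 0.75 [567.1, 270.6] [487.52 285.93  66.  ]
notch 0.73 [325.8, 401.3] [483.82 279.5   66.  ]
spindle_top 0.67 [323.5, 263.7] [474.56 147.25  68.  ]
spindle_top 0.61 [348.0, 333.4] [477.01 149.45  68.  ]
```

View pics/w4.png

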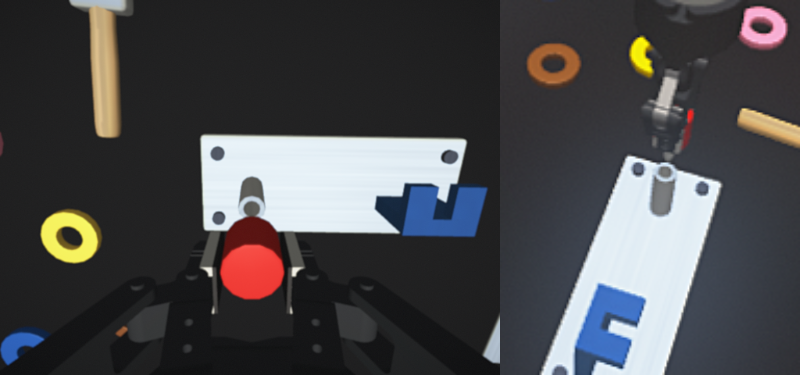

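The pin is out, hanging upright in the grip, and the spindle bore is visible at (252,208) in the wrist half. Now to the notch.

drive_tool(moves=[0, 20, 0, 0, 0, 0, 20, 0, 20, 0, 0, 0, 0, 20, 0, 20, 0, 0, 0, 0, 20, 0, 20, 0, 0, 0, 0, 20, 0, 20, 0, 0, 0, 0, 20, 0, 20, 0, 0, 0, 0, 20, 0, 20, 0, 0, 0, 0, 20, 0, 0, 0, 0, 0, 0, 20, 0, 0, 0, 0, 0, 0, 20])

```text
clock: 12.0
eef_pos: [482.2, 285.7, 99.5]
tool_rot: [-0.0, 0.029, 1.0, -0.0]
wrist_force: [0.2, -1.3, -0.4]
grip_width: 29.1
gripper_force: 29.8
```

Run:
```python
from w import *
o,M=st(); p=cam("wrist"); t=cam("top"); s=cam("side")
for n,z in (("notch",66),("spindle_top",68)):
  for q in (p,s,t):
    for d in landmark_of(n,q)[:1]: print(n,d["score"],d["position"],atz(q,d["position"],z))
# overlay predicted slot for a hypothesised notch
im=p["img"].copy(); yaw=-0.058; X=np.array([np.cos(yaw),np.sin(yaw),0]); Y=np.array([-np.sin(yaw),np.cos(yaw),0])
N=np.array([474.3,146.7,66])+140*Y; print("N",N)
pts=[N+a*X+b*Y for a,b in((-18,-27),(-18,-7),(7,-7),(7,7),(-18,7),(-18,27))]
cv2.polylines(im,[np.int32([proj(p,q)*4 for q in pts])//4],False,(0,255,255),1)
cv2.imwrite("pics/w5.png",cv2.resize(im[130:370,160:480],(800,600)))
```

```text
t 12.0 tcp [482.23 285.66  99.54] yaw -0.0578 tilt [-0. -0.] F [ 0.17 -1.28 -0.39] w 29.1 gf 29.8 j6 0.59
notch 0.56 [323.9, 268.2] [486.23 286.9   66.  ]
notch 0.81 [325.3, 402.2] [484.21 281.13  66.  ]
notch 0.79 [154.0, 301.4] [483.15 287.44  66.  ]
spindle_top 0.96 [73.0, 264.6] [475.15 145.87  68.  ]
spindle_top 0.41 [411.2, 158.4] [ 430.31 -423.57   68.  ]
spindle_top 0.96 [219.5, 308.4] [470.46 155.51  68.  ]
N [482.42 286.46  66.  ]
```

View pics/w5.png

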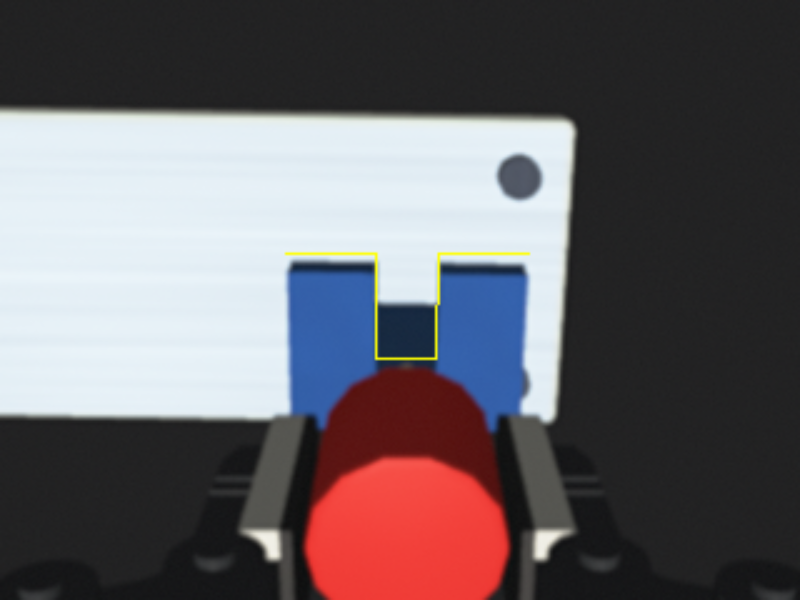

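Slot y matches the overlay. The prong edges in the picture lie about 3 mm further +x than predicted. I'll shift slightly, lower the pin and check the forces.

drive_tool(moves=[-2.2, 0.8, 10, 0, 0, 0, 20, 0, 0, 10, 0, 0, 0, 20, 0, 0, 8, 0, 0, 0, 20, 0, 0, 8, 0, 0, 0, 20, 0, 0, 6, 0, 0, 0, 20, 0, 0, 4, 0, 0, 0, 20, 0, 0, 2, 0, 0, 0, 20, 0, 0, 0, 0, 0, 0, 20])

```text
clock: 13.45
eef_pos: [484.8, 286.6, 51.7]
tool_rot: [0.0, 0.029, 1.0, 0.0]
wrist_force: [0.5, 0.2, -1.1]
grip_width: 28.5
gripper_force: 29.8
```

Run:
```python
from w import *
o,M=st(); p=cam("wrist"); s=cam("side"); 
cv2.imwrite("pics/w6.png",np.hstack([cv2.resize(p["img"],(500,375)),cv2.resize(s["img"][300:460,260:388],(300,375))]))
```

```text
t 13.4 tcp [484.75 286.57  51.7 ] yaw -0.0578 tilt [ 0. -0.] F [ 0.48  0.19 -1.08] w 28.5 gf 29.8 j6 0.59
```

View pics/w6.png

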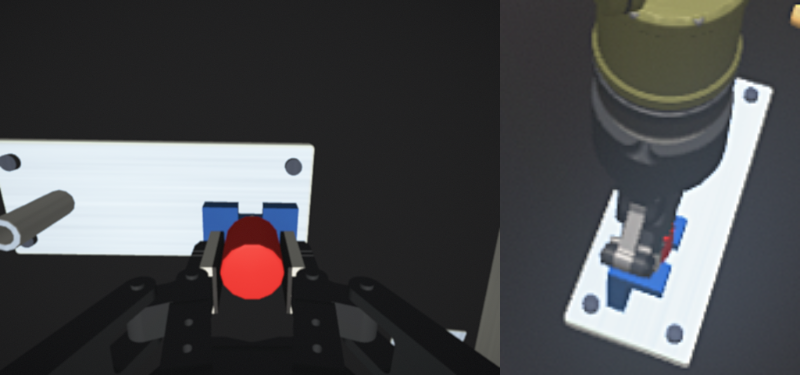

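The pin is in the slot with no contact force yet. I'll lower the last few mm, release and rise.

drive_tool(moves=[0, 0, 1.5, 0, 0, 0, 20, 0, 0, 1.5, 0, 0, 0, 20, 0, 0, 0, 0, 0, 0, 20])

```text
clock: 13.92
eef_pos: [484.7, 286.6, 48.6]
tool_rot: [-0.0, 0.029, 1.0, -0.0]
wrist_force: [-0.0, -0.3, -0.7]
grip_width: 29.3
gripper_force: 29.9
```

drive_tool(moves=[0, 0, 0, 0, 0, 0, 45, 0, 0, 0, 0, 0, 0, 50, 0, 0, 0, 0, 0, 0, 60, 0, 0, 0, 0, 0, 0, 60, 0, 0, -10, 0, 0, 0, 60, 0, 0, -30, 0, 0, 0, 60, 0, 0, -40, 0, 0, 0, 60, 0, 0, -40, 0, 0, 0, 60, 0, -40, 0, 0, 0, 0, 100, 0, -40, 0, 0, 0, 0, 100, 0, 0, 0, 0, 0, 0, 100])

```text
clock: 15.3
eef_pos: [479.7, 204.6, 169.7]
tool_rot: [0.0, 0.03, 1.0, -0.0]
wrist_force: [-0.4, 0.9, 0.2]
grip_width: 85.5
gripper_force: 0.0
```

```bash
cat > c.py <<'E'
from w import *
t=cam("top"); s=cam("side")
for k,g in G.items():
    a,ea=ringpos(t,k,g,45); b,eb=ringpos(s,k,g,45)
    print(k,a,ea and np.array(ea[1]),b, tri(t,ea[0],s,eb[0]) if ea and eb else "")
E
python3 - <<'E'
from w import *
o,M=st(); p=cam("wrist"); s=cam("side"); cv2.imwrite("pics/w7.png",np.hstack([cv2.resize(p["img"],(500,375)),cv2.resize(s["img"][300:460,260:388],(300,375))]))
exec(open("c.py").read())
print(G["68"]); go((478.5,-311.5,150))
E
```

```text
t 15.3 tcp [479.68 204.6  169.68] yaw -0.0609 tilt [ 0. -0.] F [-0.42  0.95  0.23] w 85.5 gf 0.0 j6 0.46
68 [ 477.93 -311.58] [32.27 33.09] [ 406.79 -221.52] (array([ 442.8 , -325.41,  -79.71]), np.float64(55.75126946163783))
61 [ 653.18 -109.06] [28.15 28.81] [ 655.7  -109.35] (array([ 654.32, -108.89,    6.41]), np.float64(1.708383994886021))
54 [515.76 -30.78] [12.62 13.15] None 
47 [ 633.54 -252.93] [21.72 22.21] [ 638.26 -253.26] (array([ 635.79, -252.66,    6.37]), np.float64(3.2447016094353036))
40 [ 484.96 -181.44] [18.98 19.55] None 
(475, -311, 5)
t 15.5 tcp [480.49 207.47 169.04] yaw -0.0572 tilt [0. 0.] F [0.37 0.25 0.49] w 85.4 gf 0.0 j6 0.46
turn z 0.0008 then shift(tool, after turn) [ -28.1 -518.2   19. ] norm 519.0
```

View pics/w7.png

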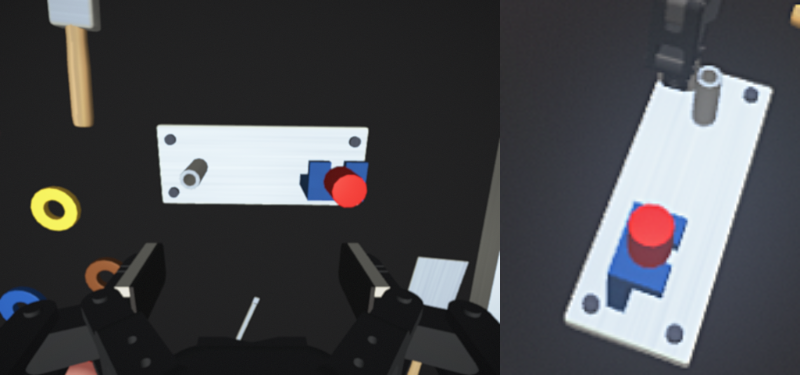

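The pin hangs upright in the notch, head resting on the bracket. Next, ring 68.

drive_tool(moves=[-2, -37, 0, 0, 0, 0, 90, -2, -37, 0, 0, 0, 0, 90, -2, -37, 0, 0, 0, 0, 90, -2, -37, 0, 0, 0, 0, 90, -2, -37, 0, 0, 0, 0, 90, -2, -37, 0, 0, 0, 0, 90, -2, -37, 0, 0, 0, 0, 90, -2, -37, 0, 0, 0, 0, 90, -2, -37, 0, 0, 0, 0, 90, -2, -37, 0, 0, 0, 0, 90, -2, -37, 0, 0, 0, 0, 90, -2, -37, 0, 0, 0, 0, 90, -2, -37, 15, 0, 0, 0, 90, -2, -37, 25, 0, 0, 0, 90, 0, 0, 0, 0, 0, 0, 90, 0, 0, 0, 0, 0, 0, 90])

```text
clock: 17.5
eef_pos: [478.6, -311.2, 128.6]
tool_rot: [-0.0, 0.028, 1.0, 0.0]
wrist_force: [-0.0, 0.1, 0.7]
grip_width: 77.2
gripper_force: 0.0
```

```bash
cat >> w.py <<'E'
def look(k,guess,w=60,z=8,yaw=-0.058,zt=None):
    o,M=st(); p=cam("wrist"); a,e=ringpos(p,k,guess,w,z); print("ring",k,a,e and np.array(e[1]),e and e[0])
    if a is not None: go((a[0],a[1],o["eef_pos"][2] if zt is None else zt),yaw)
    return p
E
python3 - <<'E'
from w import *
p=look("68",(478.5,-311.5,5)); cv2.imwrite("pics/w8.png",p["img"])
for n,z in (("ring68_mid",5),):
    for d in landmark_of(n,p)[:2]: print(n,d["score"],d["position"],atz(p,d["position"],z))
E
```

```text
t 17.5 tcp [ 478.57 -311.19  128.63] yaw -0.057 tilt [-0.  0.] F [-0.04  0.08  0.72] w 77.2 gf 0.0 j6 -0.52
ring 68 [ 449.27 -333.11] [79.25 86.21] [290.53 187.29]
t 17.6 tcp [ 478.83 -311.11  129.13] yaw -0.0564 tilt [0. 0.] F [-0.19  0.28  0.02] w 76.9 gf 0.0 j6 -0.52
turn z 0.0016 then shift(tool, after turn) [ 28.2 -23.7   0.5] norm 37.0
ring68_mid 0.89 [283.5, 185.5] [ 448.06 -338.67    5.  ]
```

Run:
```python
from w import *
p=look("68",(449,-336,5),90)
t=cam("top"); print(ringpos(t,"68",(449,-336,5),25)); s=cam("side"); print(ringpos(s,"68",(449,-336,5),25))
```

```text
t 17.6 tcp [ 478.94 -311.11  129.44] yaw -0.0562 tilt [ 0. -0.] F [-0.68  0.37  0.47] w 76.8 gf 0.0 j6 -0.52
ring 68 [ 445.89 -335.94] [88.68 91.38] [286.58 182.22]
t 17.6 tcp [ 478.95 -311.11  129.51] yaw -0.056 tilt [ 0. -0.] F [ 0.69 -0.07 -0.06] w 76.9 gf 0.0 j6 -0.52
turn z 0.002 then shift(tool, after turn) [ 31.6 -26.7   0.1] norm 41.0
(array([ 441.4 , -334.61]), (array([458.68, 325.74]), (30.333248138427734, 33.36434555053711), 722.0))
(array([ 446.53, -336.02]), (array([397.21, 195.92]), (18.45498275756836, 26.707744598388672), 362.5))
```

The aluminium ring has been knocked: it is now at about (446,-336), and all three cameras agree. I'll move over it and lower.

drive_tool(moves=[16, -13, 20, 0, 0, 0, 90, 15.5, -13.5, 20, 0, 0, 0, 90, 0, 0, 25, 0, 0, 0, 90, 0, 0, 20, 0, 0, 0, 90, 0, 0, 0, 0, 0, 0, 90, 0, 0, 0, 0, 0, 0, 90])

```text
clock: 18.5
eef_pos: [445.9, -336.8, 44.7]
tool_rot: [0.001, 0.029, 1.0, -0.0]
wrist_force: [-0.6, -0.7, 0.6]
grip_width: 77.1
gripper_force: 0.0
```

Run:
```python
from w import *
p=look("68",(446,-336,5),110); cv2.imwrite("pics/w8.png",p["img"])
```

```text
t 18.5 tcp [ 445.86 -336.8    44.68] yaw -0.0573 tilt [ 0. -0.] F [-0.63 -0.7   0.55] w 77.1 gf 0.0 j6 -0.59
ring 68 [ 445.74 -335.74] [112.21 118.71] [323.17 259.44]
t 18.6 tcp [ 446.14 -337.08   44.93] yaw -0.0574 tilt [ 0. -0.] F [-0.27  0.9  -0.  ] w 76.9 gf 0.0 j6 -0.59
turn z 0.0006 then shift(tool, after turn) [0.5 1.3 0.3] norm 1.0
```

View pics/w8.png

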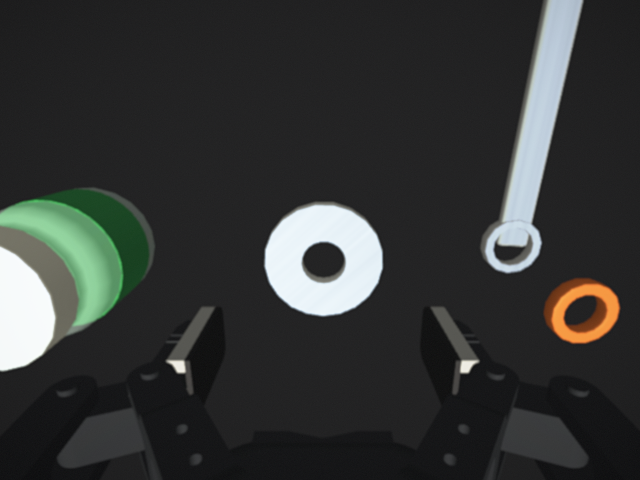

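Aluminium ring is centred at (323,259), well clear of the jar (left) and the wrench (right). Descending in stages.

drive_tool(moves=[0.3, 1, 20, 0, 0, 0, 90, 0, 0, 15, 0, 0, 0, 90, 0, 0, 10, 0, 0, 0, 90, 0, 0, 5, 0, 0, 0, 90, 0, 0, 0, 0, 0, 0, 90])

```text
clock: 19.18
eef_pos: [444.8, -335.6, -6.5]
tool_rot: [-0.0, 0.029, 1.0, 0.0]
wrist_force: [-0.4, -0.7, -0.3]
grip_width: 76.9
gripper_force: 0.0
```

drive_tool(moves=[0, 0, 6, 0, 0, 0, 90, 0, 0, 5, 0, 0, 0, 90, 0, 0, 0, 0, 0, 0, 90])

```text
clock: 19.55
eef_pos: [444.5, -335.4, -17.7]
tool_rot: [-0.0, 0.029, 1.0, 0.0]
wrist_force: [-0.2, -0.7, 0.2]
grip_width: 76.9
gripper_force: 0.0
```

drive_tool(moves=[0, 0, 2, 0, 0, 0, 90, 0, 0, 2, 0, 0, 0, 90, 0, 0, 2, 0, 0, 0, 90, 0, 0, 0, 0, 0, 0, 90])

```text
clock: 20.05
eef_pos: [444.8, -335.5, -23.5]
tool_rot: [-0.0, 0.029, 1.0, 0.0]
wrist_force: [-0.2, -0.7, 0.4]
grip_width: 77.0
gripper_force: 0.0
```

drive_tool(moves=[0, 0, 2, 0, 0, 0, 90, 0, 0, 2, 0, 0, 0, 90, 0, 0, 0, 0, 0, 0, 90])

```text
clock: 20.42
eef_pos: [444.7, -335.5, -27.5]
tool_rot: [-0.0, 0.029, 1.0, 0.0]
wrist_force: [-0.1, -0.6, -0.2]
grip_width: 76.7
gripper_force: 0.0
```

drive_tool(moves=[0, 0, 2, 0, 0, 0, 90, 0, 0, 2, 0, 0, 0, 90, 0, 0, 0, 0, 0, 0, 90])

```text
clock: 20.8
eef_pos: [444.7, -335.5, -31.5]
tool_rot: [-0.0, 0.029, 1.0, 0.0]
wrist_force: [-0.2, -0.1, 0.5]
grip_width: 77.0
gripper_force: 0.0
```

drive_tool(moves=[0, 0, 2, 0, 0, 0, 90, 0, 0, 0, 0, 0, 0, 90])

```text
clock: 21.05
eef_pos: [444.8, -335.6, -33.5]
tool_rot: [-0.0, 0.029, 1.0, 0.0]
wrist_force: [-0.5, -0.1, 0.2]
grip_width: 76.7
gripper_force: 0.0
```

drive_tool(moves=[0, 0, 2, 0, 0, 0, 90, 0, 0, 0, 0, 0, 0, 90])

```text
clock: 21.3
eef_pos: [444.8, -335.6, -35.4]
tool_rot: [-0.0, 0.029, 1.0, 0.0]
wrist_force: [-0.6, 0.2, -0.4]
grip_width: 76.9
gripper_force: 0.0
```

drive_tool(moves=[0, 0, 2, 0, 0, 0, 90, 0, 0, 0, 0, 0, 0, 90])

```text
clock: 21.55
eef_pos: [444.9, -335.6, -37.4]
tool_rot: [-0.0, 0.029, 1.0, 0.0]
wrist_force: [0.2, 0.5, 0.1]
grip_width: 76.6
gripper_force: 0.0
```

drive_tool(moves=[0, 0, 2, 0, 0, 0, 90, 0, 0, 0, 0, 0, 0, 90])

```text
clock: 21.8
eef_pos: [445.0, -335.8, -37.5]
tool_rot: [0.0, 0.029, 1.0, -0.0]
wrist_force: [-3.3, 1.5, 14.0]
grip_width: 77.1
gripper_force: 6.9
```

drive_tool(moves=[0, 0, 2, 0, 0, 0, 90, 0, 0, 0, 0, 0, 0, 90])

```text
clock: 22.05
eef_pos: [445.1, -335.8, -37.6]
tool_rot: [0.001, 0.029, 1.0, -0.0]
wrist_force: [-6.5, 4.5, 28.8]
grip_width: 77.1
gripper_force: 14.3
```

Contact came at z = -37.5 (opening 77 mm), so the tips sit about 37 mm behind the TCP when open this wide. I'll back off a few mm and close.

drive_tool(moves=[0, 0, -4, 0, 0, 0, 90, 0, 0, -3.5, 0, 0, 0, 90, 0, 0, 0, 0, 0, 0, 75, 0, 0, 0, 0, 0, 0, 75, 0, 0, 0, 0, 0, 0, 75, 0, 0, 0, 0, 0, 0, 75], squeeze=40)

```text
clock: 22.8
eef_pos: [445.2, -335.9, -32.7]
tool_rot: [0.0, 0.029, 1.0, -0.0]
wrist_force: [-2.8, 1.3, 11.4]
grip_width: 66.0
gripper_force: 41.3
```

drive_tool(moves=[0, 0, -10, 0, 0, 0, 75, 0, 0, -25, 0, 0, 0, 75, 0, 0, -35, 0, 0, 0, 75, 0, 0, -35, 0, 0, 0, 75, -0.4, 35, 0, 0, 0, 0, 75, -0.4, 35, 0, 0, 0, 0, 75, -0.4, 35, 0, 0, 0, 0, 75, -0.4, 35, 0, 0, 0, 0, 75, -0.4, 35, 0, 0, 0, 0, 75, -0.4, 35, 0, 0, 0, 0, 75, -0.4, 35, 0, 0, 0, 0, 75, -0.4, 35, 0, 0, 0, 0, 75, -0.4, 35, 0, 0, 0, 0, 75, -0.4, 35, 0, 0, 0, 0, 75, -0.4, 35, 0, 0, 0, 0, 75, -0.4, 35, 0, 0, 0, 0, 75, 0, 0, 0, 0, 0, 0, 75, 0, 0, 0, 0, 0, 0, 75])

```text
clock: 25.05
eef_pos: [473.5, 83.0, 71.0]
tool_rot: [-0.0, 0.029, 1.0, -0.0]
wrist_force: [0.1, 0.7, -0.4]
grip_width: 66.0
gripper_force: 44.8
```

```bash
cat >> w.py <<'E'
def held(k,ztip,lift=0):
    """where is the held ring in tool coordinates; spindle from wrist"""
    o,M=st(); p=cam("wrist"); T=np.array(o["eef_pos"])
    zr=T[2]+ztip+6
    e=blob(p,k,proj(p,(T[0],T[1],zr)),90); a=atz(p,e[0],zr); rel=M.T@(a-T); print("ring centre px",e[0],np.array(e[1]),"world",a,"rel tool",rel)
    for d in landmark_of("spindle_top",p)[:2]:
        s=atz(p,d["position"],68); print("spindle",round(d["score"],2),d["position"],s)
    return p
E
python3 - <<'E'
from w import *
p=held("68",32); cv2.imwrite("pics/h1.png",p["img"])
E
```

```text
t 25.1 tcp [473.53  83.02  70.96] yaw -0.0575 tilt [-0. -0.] F [ 0.12  0.72 -0.39] w 66.0 gf 44.8 j6 0.23
ring centre px [333.02 318.54] [167.36 207.2 ] world [470.57  87.96 108.96] rel tool [  3.28   4.74 -38.  ]
spindle 0.86 [451.9, 282.8] [476.8  147.23  68.  ]
```

View pics/h1.png

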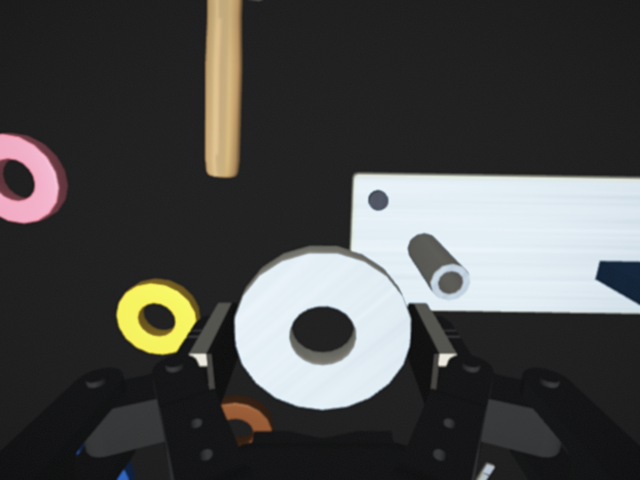

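The ring is held level, its top-face centre at about (323,333). The bore is at (452,282).

Run:
```python
from w import *
o,M=st(); p=cam("wrist"); T=np.array(o["eef_pos"]); 
for z in(111,113): 
    a=atz(p,(323,333),z); print(a, M.T@(a-T))
for d in landmark_of("spindle_top",p)[:1]: print(d["position"],atz(p,d["position"],68))
# bore ellipse check
g=cv2.cvtColor(p["img"],cv2.COLOR_BGR2GRAY)[255:310,425:480]; print(atz(p,(450.5,282),68))
```

```text
t 25.1 tcp [473.61  82.46  71.01] yaw -0.0589 tilt [-0. -0.] F [ 0.39 -0.86 -0.  ] w 66.0 gf 44.8 j6 0.23
[475.57  83.23 111.  ] [ -1.89   0.86 -39.99]
[474.38  83.3  113.  ] [ -0.69   0.86 -41.99]
[451.4, 276.9] [473.84 146.32  68.  ]
[476.53 145.99  68.  ]
```

drive_tool(moves=[0.9, 16, 0, 0, 0, 0, 75, 0.9, 16, 0, 0, 0, 0, 75, 0.6, 16, 0, 0, 0, 0, 75, 0.6, 15.3, 0, 0, 0, 0, 75, 0, 0, 10, 0, 0, 0, 75, 0, 0, 10, 0, 0, 0, 75, 0, 0, 8, 0, 0, 0, 75, 0, 0, 0, 0, 0, 0, 75])

```text
clock: 26.25
eef_pos: [473.6, 146.0, 42.1]
tool_rot: [-0.001, 0.029, 1.0, -0.0]
wrist_force: [-0.5, 0.3, -1.0]
grip_width: 66.0
gripper_force: 44.8
```

drive_tool(moves=[0, 0, 4, 0, 0, 0, 75, 0, 0, 4, 0, 0, 0, 75, 0, 0, 4, 0, 0, 0, 75, 0, 0, 4, 0, 0, 0, 75, 0, 0, 0, 0, 0, 0, 75])

```text
clock: 26.88
eef_pos: [474.3, 146.6, 26.9]
tool_rot: [-0.0, 0.029, 1.0, -0.0]
wrist_force: [0.0, 0.1, -0.9]
grip_width: 66.5
gripper_force: 44.8
```

Threaded without contact. Lowering to just above the plate.

drive_tool(moves=[0, 0, 10, 0, 0, 0, 75, 0, 0, 10, 0, 0, 0, 75, 0, 0, 10, 0, 0, 0, 75, 0, 0, 8, 0, 0, 0, 75, 0, 0, 3, 0, 0, 0, 75, 0, 0, 0, 0, 0, 0, 75])

```text
clock: 27.62
eef_pos: [474.5, 146.7, -14.1]
tool_rot: [-0.0, 0.029, 1.0, -0.0]
wrist_force: [0.5, 0.0, 0.1]
grip_width: 65.9
gripper_force: 44.8
```

drive_tool(moves=[0, 0, 2, 0, 0, 0, 75, 0, 0, 1.5, 0, 0, 0, 75, 0, 0, 0, 0, 0, 0, 75])

```text
clock: 28.0
eef_pos: [474.7, 146.7, -17.2]
tool_rot: [0.0, 0.029, 1.0, 0.0]
wrist_force: [0.2, 0.3, -0.2]
grip_width: 66.3
gripper_force: 44.8
```

drive_tool(moves=[0, 0, 2, 0, 0, 0, 75, 0, 0, 0, 0, 0, 0, 85, 0, 0, 0, 0, 0, 0, 90, 0, 0, 0, 0, 0, 0, 90, 0, 0, -20, 0, 0, 0, 90, 0, 0, -40, 0, 0, 0, 90, 0, 0, -50, 0, 0, 0, 90, 0, 0, -30, 0, 0, 0, 90, -19.4, -24.5, 0, 0, 0, 0, 82, -19.4, -24.5, 0, 0, 0, 0, 82, -19.4, -24.5, 0, 0, 0, 0, 82, -19.4, -24.5, 0, 0, 0, 0, 82, -19.4, -24.5, 0, 0, 0, 0, 82, -19.4, -24.5, 0, 0, 0, 0, 82, -19.4, -24.5, 0, 0, 0, 0, 82, -19.4, -24.5, 0, 0, 0, 0, 82, -19.4, -24.5, 0, 0, 0, 0, 82, -19.4, -24.5, 0, 0, 0, 0, 82, 0, 0, 0, 0, 0, 0, 82, 0, 0, 0, 0, 0, 0, 82])

```text
clock: 30.5
eef_pos: [653.5, -108.7, 120.4]
tool_rot: [-0.001, 0.029, 1.0, 0.0]
wrist_force: [-0.6, 0.2, 0.4]
grip_width: 69.9
gripper_force: 0.0
```

Run:
```python
from w import *
p=look("61",(654,-109,5),90)
s=cam("side"); cv2.imwrite("pics/s2.png",s["img"])
print("68 on spindle?",ringpos(s,"68",(475,146.5,17),28,22))
```

```text
t 30.5 tcp [ 653.52 -108.74  120.35] yaw -0.0579 tilt [-0.  0.] F [-0.61  0.24  0.36] w 69.9 gf 0.0 j6 -0.11
ring 61 [ 655.31 -109.78] [79.01 80.86] [320.25 228.05]
t 30.6 tcp [ 653.41 -108.39  120.52] yaw -0.0573 tilt [-0.  0.] F [-0.28 -0.6  -0.16] w 70.2 gf 0.0 j6 -0.11
turn z 0.0007 then shift(tool, after turn) [-2.  -1.3  0.2] norm 2.0
68 on spindle? (array([475.94, 162.25]), (array([345.17, 353.74]), (53.985252380371094, 70.68310546875), 2201.5))
```

drive_tool(moves=[-2, -1.2, 40, 0, 0, 0, 82, 0, 0, 40, 0, 0, 0, 82, 0, 0, 30, 0, 0, 0, 82, 0, 0, 20, 0, 0, 0, 82, 0, 0, 10, 0, 0, 0, 82, 0, 0, 5, 0, 0, 0, 82, 0, 0, 0, 0, 0, 0, 82])

```text
clock: 31.48
eef_pos: [656.4, -110.2, -23.8]
tool_rot: [0.0, 0.029, 1.0, -0.0]
wrist_force: [-0.2, 0.1, 0.6]
grip_width: 70.2
gripper_force: 0.0
```

Run:
```python
from w import *
p=look("61",(655,-109.5,5),120)
```

```text
t 31.5 tcp [ 656.43 -110.22  -23.77] yaw -0.0575 tilt [ 0. -0.] F [-0.22  0.08  0.57] w 70.2 gf 0.0 j6 -0.11
ring 61 [ 654.18 -109.64] [142.21 151.62] [321.94 313.19]
t 31.5 tcp [ 656.73 -110.38  -23.46] yaw -0.0576 tilt [ 0. -0.] F [ 0.53 -0.28  0.66] w 70.1 gf 0.0 j6 -0.11
turn z 0.0004 then shift(tool, after turn) [2.6 0.6 0.3] norm 3.0
```

drive_tool(moves=[1.5, 0.4, 3, 0, 0, 0, 82, 0, 0, 3.5, 0, 0, 0, 82, 0, 0, 0, 0, 0, 0, 65, 0, 0, 0, 0, 0, 0, 65, 0, 0, 0, 0, 0, 0, 65, 0, 0, 0, 0, 0, 0, 65], squeeze=40)

```text
clock: 32.28
eef_pos: [654.9, -110.0, -30.5]
tool_rot: [0.0, 0.029, 1.0, -0.0]
wrist_force: [-0.7, 0.6, 3.7]
grip_width: 58.3
gripper_force: 43.1
```

drive_tool(moves=[0, 0, -10, 0, 0, 0, 65, 0, 0, -30, 0, 0, 0, 65, 0, 0, -30, 0, 0, 0, 65, 0, 0, -30, 0, 0, 0, 65, 19.4, 24.5, 0, 0, 0, 0, 65, 19.4, 24.5, 0, 0, 0, 0, 65, 19.4, 24.5, 0, 0, 0, 0, 65, 19.4, 24.5, 0, 0, 0, 0, 65, 19.4, 24.5, 0, 0, 0, 0, 65, 19.4, 24.5, 0, 0, 0, 0, 65, 19.4, 24.5, 0, 0, 0, 0, 65, 19.4, 24.5, 0, 0, 0, 0, 65, 19.4, 24.5, 0, 0, 0, 0, 65, 19.4, 24.5, 0, 0, 0, 0, 65, 0, 0, 0, 0, 0, 0, 65, 0, 0, 0, 0, 0, 0, 65])

```text
clock: 34.28
eef_pos: [475.6, 145.7, 69.5]
tool_rot: [0.0, 0.029, 1.0, -0.0]
wrist_force: [0.8, -0.3, -0.2]
grip_width: 58.5
gripper_force: 43.0
```

Run:
```python
from w import *
p=held("61",30.5); go((474.8,146.5,26)); s=cam("side"); t=cam("top")
im=np.hstack([cv2.resize(p["img"],(500,375)),cv2.resize(s["img"][260:420,280:408],(300,375))]); cv2.imwrite("pics/h2.png",im)
```

```text
t 34.3 tcp [475.64 145.71  69.55] yaw -0.0577 tilt [ 0. -0.] F [ 0.83 -0.26 -0.25] w 58.5 gf 43.0 j6 0.36
ring centre px [322.21 328.14] [142.   156.71] world [477.43 146.17 106.05] rel tool [ -1.8    0.55 -36.5 ]
t 34.4 tcp [475.89 145.35  69.39] yaw -0.0588 tilt [ 0. -0.] F [ 0.63  0.1  -0.7 ] w 57.9 gf 43.0 j6 0.36
turn z -0.0008 then shift(tool, after turn) [ 1.2  1.1 43.4] norm 43.0
```

View pics/h2.png

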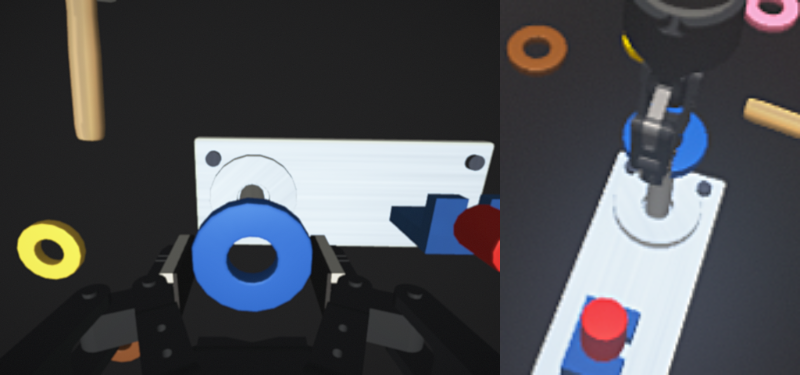

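Ring 68 lies flat on the plate round the spindle, the pin is still in the notch, and the blue ring is held level. Lowering it.

drive_tool(moves=[1.2, 0.8, 10, 0, 0, 0, 65, 0, 0, 10, 0, 0, 0, 65, 0, 0, 8, 0, 0, 0, 65, 0, 0, 5, 0, 0, 0, 65, 0, 0, 4, 0, 0, 0, 65, 0, 0, 4, 0, 0, 0, 65, 0, 0, 0, 0, 0, 0, 65])

```text
clock: 35.35
eef_pos: [473.8, 146.7, 28.0]
tool_rot: [-0.0, 0.029, 1.0, -0.0]
wrist_force: [-0.0, 0.1, -0.1]
grip_width: 58.2
gripper_force: 43.0
```

drive_tool(moves=[-0.5, 0, 10, 0, 0, 0, 65, 0, 0, 10, 0, 0, 0, 65, 0, 0, 8, 0, 0, 0, 65, 0, 0, 4, 0, 0, 0, 65, 0, 0, 2, 0, 0, 0, 65, 0, 0, 1, 0, 0, 0, 65, 0, 0, 0, 0, 0, 0, 65])

```text
clock: 36.22
eef_pos: [474.6, 146.8, -6.7]
tool_rot: [0.0, 0.029, 1.0, 0.0]
wrist_force: [0.1, 0.7, -1.1]
grip_width: 58.2
gripper_force: 43.0
```

drive_tool(moves=[0, 0, 0.5, 0, 0, 0, 75, 0, 0, 0, 0, 0, 0, 85, 0, 0, 0, 0, 0, 0, 85, 0, 0, -20, 0, 0, 0, 85, 0, 0, -40, 0, 0, 0, 85, 0, 0, -50, 0, 0, 0, 74, 0, 0, -10, 0, 0, 0, 74, -8.6, -29.2, 0, 0, 0, 0, 74, -8.6, -29.2, 0, 0, 0, 0, 74, -8.6, -29.2, 0, 0, 0, 0, 74, -8.6, -29.2, 0, 0, 0, 0, 74, -8.6, -29.2, 0, 0, 0, 0, 74, -8.6, -29.2, 0, 0, 0, 0, 74, 0, 0, 0, 0, 0, 0, 74, 0, 0, 0, 0, 0, 0, 74])

```text
clock: 38.1
eef_pos: [515.0, -30.8, 112.0]
tool_rot: [-0.001, 0.029, 1.0, 0.0]
wrist_force: [-0.3, 1.1, 0.4]
grip_width: 63.3
gripper_force: 0.0
```

```bash
sed -i 's/"54":((24,120,100)/"54":((22,90,60)/' h.py
python3 - <<'E'
from w import *
p=look("54",(516,-31,5),90)
t=cam("top"); print(ringpos(t,"61",(475,146,27),28,30))
for k in("47","40"): print(k,ringpos(t,k,G[k],25))
E
```

```text
t 38.1 tcp [515.04 -30.78 112.  ] yaw -0.0579 tilt [-0.  0.] F [-0.32  1.06  0.42] w 63.3 gf 0.0 j6 -0.0
ring 54 [518.71 -31.63] [72.04 74.65] [320.58 233.49]
t 38.1 tcp [515.1  -30.5  112.15] yaw -0.0572 tilt [-0.  0.] F [-0.48  1.1  -0.48] w 63.4 gf 0.0 j6 -0.0
turn z 0.0008 then shift(tool, after turn) [-3.7 -0.9  0.2] norm 4.0
(array([473.35, 148.14]), (array([226.36, 307.89]), (28.44354248046875, 29.18132209777832), 621.5))
47 (array([ 633.52, -252.84]), (array([418.37, 234.86]), (21.693666458129883, 22.32806396484375), 357.0))
40 (array([ 484.67, -181.38]), (array([385.44, 304.43]), (13.022675514221191, 13.424644470214844), 127.0))
```

drive_tool(moves=[-2.2, -0.8, 40, 0, 0, 0, 74, 0, 0, 40, 0, 0, 0, 74, 0, 0, 30, 0, 0, 0, 74, 0, 0, 15, 0, 0, 0, 74, 0, 0, 7, 0, 0, 0, 74, 0, 0, 2, 0, 0, 0, 74, 0, 0, 0, 0, 0, 0, 74, 0, 0, 0, 0, 0, 0, 74])

```text
clock: 39.2
eef_pos: [518.8, -32.2, -20.5]
tool_rot: [0.001, 0.029, 1.0, -0.0]
wrist_force: [-0.2, -0.7, 0.5]
grip_width: 62.9
gripper_force: 0.0
```

Run:
```python
from w import *
p=look("54",(517,-31,5),120)
```

```text
t 39.2 tcp [518.81 -32.18 -20.48] yaw -0.0579 tilt [ 0. -0.] F [-0.16 -0.66  0.54] w 62.9 gf 0.0 j6 -0.0
ring 54 [517.44 -31.49] [124.68 132.71] [322.33 311.33]
t 39.2 tcp [518.68 -32.15 -20.57] yaw -0.0579 tilt [ 0. -0.] F [-0.29 -0.07  0.3 ] w 63.0 gf 0.0 j6 -0.0
turn z 0.0001 then shift(tool, after turn) [ 1.3  0.6 -0.1] norm 1.0
```

drive_tool(moves=[1, 0.4, 4, 0, 0, 0, 74, 0, 0, 4, 0, 0, 0, 74, 0, 0, 0.7, 0, 0, 0, 74, 0, 0, 0, 0, 0, 0, 57, 0, 0, 0, 0, 0, 0, 57, 0, 0, 0, 0, 0, 0, 57, 0, 0, 0, 0, 0, 0, 57], squeeze=40)

```text
clock: 40.12
eef_pos: [516.9, -31.6, -29.8]
tool_rot: [-0.0, 0.029, 1.0, -0.0]
wrist_force: [-1.0, -0.1, 5.0]
grip_width: 51.6
gripper_force: 42.0
```

drive_tool(moves=[0, 0, -10, 0, 0, 0, 57, 0, 0, -30, 0, 0, 0, 57, 0, 0, -30, 0, 0, 0, 57, 0, 0, -30, 0, 0, 0, 57, 8.7, 29.2, 0, 0, 0, 0, 57, 8.7, 29.2, 0, 0, 0, 0, 57, 8.7, 29.2, 0, 0, 0, 0, 57, 8.7, 29.2, 0, 0, 0, 0, 57, 8.7, 29.2, 0, 0, 0, 0, 57, 8.7, 29.2, 0, 0, 0, 0, 57, 0, 0, 0, 0, 0, 0, 57, 0, 0, 0, 0, 0, 0, 57])

```text
clock: 41.62
eef_pos: [475.2, 146.0, 70.2]
tool_rot: [0.0, 0.029, 1.0, -0.0]
wrist_force: [0.5, -0.3, -0.0]
grip_width: 51.2
gripper_force: 41.8
```

Run:
```python
from w import *
p=held("54",30); go((474.5,146.6,28))
```

```text
t 41.6 tcp [475.25 146.    70.21] yaw -0.0577 tilt [ 0. -0.] F [ 0.53 -0.33 -0.04] w 51.2 gf 41.8 j6 0.36
ring centre px [322.26 327.92] [129.46 137.73] world [477.25 146.47 106.21] rel tool [ -1.99   0.57 -36.  ]
t 41.7 tcp [475.25 145.53  70.1 ] yaw -0.0589 tilt [ 0. -0.] F [ 0.59 -0.63 -0.22] w 51.7 gf 41.8 j6 0.36
turn z -0.0009 then shift(tool, after turn) [ 0.8  1.  42.1] norm 42.0
```

drive_tool(moves=[0.7, 0.7, 10, 0, 0, 0, 57, 0, 0, 10, 0, 0, 0, 57, 0, 0, 8, 0, 0, 0, 57, 0, 0, 5, 0, 0, 0, 57, 0, 0, 4, 0, 0, 0, 57, 0, 0, 4, 0, 0, 0, 57, 0, 0, 0, 0, 0, 0, 57])

```text
clock: 42.6
eef_pos: [474.2, 147.0, 28.8]
tool_rot: [-0.0, 0.029, 1.0, -0.0]
wrist_force: [-0.5, -0.5, -0.3]
grip_width: 51.4
gripper_force: 41.8
```

drive_tool(moves=[0, 0, 8, 0, 0, 0, 57, 0, 0, 7, 0, 0, 0, 57, 0, 0, 5, 0, 0, 0, 57, 0, 0, 3, 0, 0, 0, 57, 0, 0, 2, 0, 0, 0, 57, 0, 0, 0, 0, 0, 0, 57])

```text
clock: 43.35
eef_pos: [474.3, 147.0, 3.9]
tool_rot: [-0.0, 0.029, 1.0, -0.0]
wrist_force: [-1.1, -0.0, -0.7]
grip_width: 51.4
gripper_force: 41.8
```

drive_tool(moves=[0, 0, 0.7, 0, 0, 0, 65, 0, 0, 0, 0, 0, 0, 75, 0, 0, 0, 0, 0, 0, 75, 0, 0, -20, 0, 0, 0, 75, 0, 0, -40, 0, 0, 0, 75, 0, 0, -50, 0, 0, 0, 66, -16.6, -35.5, 0, 0, 0, 0, 66, -16.6, -35.5, 0, 0, 0, 0, 66, -16.6, -35.5, 0, 0, 0, 0, 66, -16.6, -35.5, 0, 0, 0, 0, 66, -16.6, -35.5, 0, 0, 0, 0, 66, -16.6, -35.5, 0, 0, 0, 0, 66, -16.6, -35.5, 0, 0, 0, 0, 66, -16.6, -35.5, 0, 0, 0, 0, 66, -16.6, -35.5, 0, 0, 0, 0, 66, -16.6, -35.5, 0, 0, 0, 0, 66, -16.6, -35.5, 0, 0, 0, 0, 66, 0, 0, 0, 0, 0, 0, 66, 0, 0, 0, 0, 0, 0, 66])

```text
clock: 45.72
eef_pos: [633.5, -253.0, 112.9]
tool_rot: [-0.001, 0.029, 1.0, 0.0]
wrist_force: [-0.2, -0.2, -0.2]
grip_width: 56.2
gripper_force: 0.0
```

Run:
```python
from w import *
p=look("47",(634,-253,5),90)
t=cam("top"); print(ringpos(t,"54",(475,146,37),28,40))
```

```text
t 45.7 tcp [ 633.53 -252.96  112.87] yaw -0.058 tilt [-0.  0.] F [-0.21 -0.16 -0.22] w 56.2 gf 0.0 j6 -0.32
ring 47 [ 636.19 -253.27] [62.9  64.42] [321.19 231.77]
t 45.8 tcp [ 633.48 -252.47  113.09] yaw -0.0573 tilt [-0.  0.] F [ 0.27 -0.59 -0.76] w 56.5 gf 0.0 j6 -0.32
turn z 0.0007 then shift(tool, after turn) [-2.8 -0.6  0.2] norm 3.0
(array([473.46, 148.34]), (array([225.46, 307.6 ]), (25.61406135559082, 25.90678596496582), 499.0))
```

drive_tool(moves=[-1.2, -0.5, 40, 0, 0, 0, 66, 0, 0, 40, 0, 0, 0, 66, 0, 0, 30, 0, 0, 0, 66, 0, 0, 15, 0, 0, 0, 66, 0, 0, 6, 0, 0, 0, 66, 0, 0, 1, 0, 0, 0, 66, 0, 0, 0, 0, 0, 0, 66, 0, 0, 0, 0, 0, 0, 66])

```text
clock: 46.82
eef_pos: [636.0, -254.3, -17.6]
tool_rot: [0.001, 0.029, 1.0, -0.0]
wrist_force: [0.5, -0.6, -0.5]
grip_width: 56.6
gripper_force: 0.0
```

Run:
```python
from w import *
p=look("47",(635,-253,5),120)
```

```text
t 46.8 tcp [ 636.03 -254.32  -17.59] yaw -0.0579 tilt [ 0. -0.] F [ 0.46 -0.58 -0.45] w 56.6 gf 0.0 j6 -0.32
ring 47 [ 635.35 -253.14] [107.47 112.53] [323.56 309.5 ]
t 46.9 tcp [ 635.91 -254.26  -17.79] yaw -0.0579 tilt [ 0. -0.] F [ 0.55 -0.18  0.28] w 56.7 gf 0.0 j6 -0.32
turn z 0.0001 then shift(tool, after turn) [ 0.6  1.1 -0.2] norm 1.0
```

drive_tool(moves=[0.6, 0.8, 5, 0, 0, 0, 66, 0, 0, 4, 0, 0, 0, 66, 0, 0, 1.8, 0, 0, 0, 66, 0, 0, 0, 0, 0, 0, 49, 0, 0, 0, 0, 0, 0, 49, 0, 0, 0, 0, 0, 0, 49, 0, 0, 0, 0, 0, 0, 49], squeeze=40)

```text
clock: 47.75
eef_pos: [634.7, -253.1, -29.5]
tool_rot: [0.0, 0.029, 1.0, -0.0]
wrist_force: [0.8, 0.5, 0.6]
grip_width: 44.7
gripper_force: 41.0
```

drive_tool(moves=[0, 0, -10, 0, 0, 0, 49, 0, 0, -30, 0, 0, 0, 49, 0, 0, -30, 0, 0, 0, 49, 0, 0, -30, 0, 0, 0, 49, 16.6, 35.5, 0, 0, 0, 0, 49, 16.6, 35.5, 0, 0, 0, 0, 49, 16.6, 35.5, 0, 0, 0, 0, 49, 16.6, 35.5, 0, 0, 0, 0, 49, 16.6, 35.5, 0, 0, 0, 0, 49, 16.6, 35.5, 0, 0, 0, 0, 49, 16.6, 35.5, 0, 0, 0, 0, 49, 16.6, 35.5, 0, 0, 0, 0, 49, 16.6, 35.5, 0, 0, 0, 0, 49, 16.6, 35.5, 0, 0, 0, 0, 49, 16.6, 35.5, 0, 0, 0, 0, 49, 0, 0, 0, 0, 0, 0, 49, 0, 0, 0, 0, 0, 0, 49])

```text
clock: 49.88
eef_pos: [475.4, 147.1, 71.0]
tool_rot: [0.001, 0.029, 1.0, -0.0]
wrist_force: [-0.1, 0.0, -0.8]
grip_width: 44.9
gripper_force: 41.0
```

Run:
```python
from w import *
p=held("47",30); go((474.5,146.7,29))
```

```text
t 49.9 tcp [475.4  147.1   71.02] yaw -0.0575 tilt [ 0. -0.] F [-0.05  0.03 -0.82] w 44.9 gf 41.0 j6 0.36
ring centre px [322.13 330.04] [108.06 119.9 ] world [478.33 147.47 107.02] rel tool [ -2.94   0.52 -36.  ]
t 50.0 tcp [475.54 146.54  70.79] yaw -0.059 tilt [ 0. -0.] F [0.84 0.08 0.2 ] w 44.7 gf 41.0 j6 0.36
turn z -0.001 then shift(tool, after turn) [ 1.1  0.1 41.8] norm 42.0
```

drive_tool(moves=[1.4, 0, 10, 0, 0, 0, 49, 0, 0, 10, 0, 0, 0, 49, 0, 0, 8, 0, 0, 0, 49, 0, 0, 5, 0, 0, 0, 49, 0, 0, 4, 0, 0, 0, 49, 0, 0, 4, 0, 0, 0, 49, 0, 0, 0, 0, 0, 0, 49])

```text
clock: 50.85
eef_pos: [473.4, 147.4, 29.3]
tool_rot: [-0.0, 0.029, 1.0, -0.0]
wrist_force: [-0.1, -0.3, 0.0]
grip_width: 44.6
gripper_force: 41.0
```

drive_tool(moves=[0, 0, 5, 0, 0, 0, 49, 0, 0, 5, 0, 0, 0, 49, 0, 0, 4, 0, 0, 0, 49, 0, 0, 1, 0, 0, 0, 49, 0, 0, 0, 0, 0, 0, 49])

```text
clock: 51.48
eef_pos: [473.5, 147.4, 14.4]
tool_rot: [-0.0, 0.029, 1.0, -0.0]
wrist_force: [-0.7, 0.6, -0.6]
grip_width: 44.9
gripper_force: 41.0
```

drive_tool(moves=[0, 0, 1, 0, 0, 0, 57, 0, 0, 0, 0, 0, 0, 66, 0, 0, 0, 0, 0, 0, 66, 0, 0, -20, 0, 0, 0, 66, 0, 0, -40, 0, 0, 0, 66, 0, 0, -40, 0, 0, 0, 58, -3.4, -36.4, 0, 0, 0, 0, 58, -3.4, -36.4, 0, 0, 0, 0, 58, -3.4, -36.4, 0, 0, 0, 0, 58, -3.4, -36.4, 0, 0, 0, 0, 58, -3.4, -36.4, 0, 0, 0, 0, 58, -3.4, -36.4, 0, 0, 0, 0, 58, -3.4, -36.4, 0, 0, 0, 0, 58, -3.4, -36.4, 0, 0, 0, 0, 58, -3.4, -36.4, 0, 0, 0, 0, 58, 0, 0, 0, 0, 0, 0, 58, 0, 0, 0, 0, 0, 0, 58])

```text
clock: 53.6
eef_pos: [484.8, -181.0, 113.4]
tool_rot: [-0.0, 0.029, 1.0, 0.0]
wrist_force: [0.5, -0.1, -0.3]
grip_width: 49.6
gripper_force: 0.0
```

Run:
```python
from w import *
p=look("40",(485.5,-181.4,5),90)
t=cam("top"); print(ringpos(t,"47",(475,146,47),28,50)); s=cam("side"); print(ringpos(s,"47",(475,146,47),28,50))
```

```text
t 53.6 tcp [ 484.81 -180.99  113.38] yaw -0.058 tilt [-0.  0.] F [ 0.53 -0.11 -0.31] w 49.6 gf 0.0 j6 -0.3
ring 40 [ 488.88 -181.83] [29.93 32.03] [320.62 233.35]
t 53.6 tcp [ 484.84 -180.62  113.38] yaw -0.0572 tilt [-0.  0.] F [-0.63 -0.87  0.27] w 49.6 gf 0.0 j6 -0.3
turn z 0.0008 then shift(tool, after turn) [-4.1 -1.  -0. ] norm 4.0
(array([473.08, 148.65]), (array([224.49, 307.55]), (21.846771240234375, 22.569067001342773), 364.0))
(array([475.9, 147.8]), (array([348.06, 338.5 ]), (22.499300003051758, 25.225786209106445), 215.0))
```

drive_tool(moves=[-2, -0.8, 40, 0, 0, 0, 58, 0, 0, 40, 0, 0, 0, 58, 0, 0, 30, 0, 0, 0, 58, 0, 0, 15, 0, 0, 0, 58, 0, 0, 6, 0, 0, 0, 58, 0, 0, 1, 0, 0, 0, 58, 0, 0, 0, 0, 0, 0, 58, 0, 0, 0, 0, 0, 0, 58])

```text
clock: 54.75
eef_pos: [487.9, -182.7, -17.6]
tool_rot: [0.001, 0.029, 1.0, -0.0]
wrist_force: [0.1, 0.5, 0.1]
grip_width: 49.4
gripper_force: 0.0
```

```bash
sed -i 's/"40":((8,150,100)/"40":((5,100,50)/' h.py
python3 - <<'E'
from w import *
p=look("40",(486,-181.5,5),120)
E
```

```text
t 54.8 tcp [ 487.9  -182.66  -17.65] yaw -0.0579 tilt [ 0. -0.] F [0.1  0.49 0.12] w 49.4 gf 0.0 j6 -0.3
ring 40 [ 487.14 -181.88] [94.38 96.96] [322.61 309.41]
t 54.8 tcp [ 487.74 -182.64  -17.8 ] yaw -0.0579 tilt [ 0. -0.] F [-0.71  0.28 -0.39] w 49.3 gf 0.0 j6 -0.3
turn z 0.0001 then shift(tool, after turn) [ 0.6  0.7 -0.1] norm 1.0
```

drive_tool(moves=[1, 0.6, 5, 0, 0, 0, 58, 0, 0, 4, 0, 0, 0, 58, 0, 0, 1.2, 0, 0, 0, 58, 0, 0, 0, 0, 0, 0, 41, 0, 0, 0, 0, 0, 0, 41, 0, 0, 0, 0, 0, 0, 41, 0, 0, 0, 0, 0, 0, 41], squeeze=40)

```text
clock: 55.68
eef_pos: [486.3, -181.8, -28.6]
tool_rot: [0.0, 0.029, 1.0, -0.0]
wrist_force: [-0.1, -0.5, 0.3]
grip_width: 37.9
gripper_force: 40.1
```

drive_tool(moves=[0, 0, -10, 0, 0, 0, 41, 0, 0, -30, 0, 0, 0, 41, 0, 0, -30, 0, 0, 0, 41, 0, 0, -30, 0, 0, 0, 41, 3.4, 36.4, 0, 0, 0, 0, 41, 3.4, 36.4, 0, 0, 0, 0, 41, 3.4, 36.4, 0, 0, 0, 0, 41, 3.4, 36.4, 0, 0, 0, 0, 41, 3.4, 36.4, 0, 0, 0, 0, 41, 3.4, 36.4, 0, 0, 0, 0, 41, 3.4, 36.4, 0, 0, 0, 0, 41, 3.4, 36.4, 0, 0, 0, 0, 41, 3.4, 36.4, 0, 0, 0, 0, 41, 0, 0, 0, 0, 0, 0, 41, 0, 0, 0, 0, 0, 0, 41])

```text
clock: 57.55
eef_pos: [474.3, 146.8, 71.6]
tool_rot: [-0.0, 0.029, 1.0, -0.0]
wrist_force: [0.3, -0.1, 0.2]
grip_width: 38.2
gripper_force: 40.2
```

Run:
```python
from w import *
p=held("40",29); go((474.2,147,29))
```

```text
t 57.5 tcp [474.35 146.78  71.58] yaw -0.0575 tilt [-0. -0.] F [ 0.29 -0.06  0.16] w 38.2 gf 40.2 j6 0.36
ring centre px [322.21 327.89] [ 98.67 101.96] world [476.93 147.21 106.58] rel tool [ -2.56   0.55 -35.  ]
spindle 0.87 [322.4, 284.5] [475.18 147.37  68.  ]
t 57.6 tcp [474.41 146.21  71.45] yaw -0.0589 tilt [-0. -0.] F [ 0.13 -0.23  0.43] w 38.4 gf 40.2 j6 0.36
turn z -0.0009 then shift(tool, after turn) [ 0.3  0.8 42.5] norm 42.0
```

drive_tool(moves=[0.2, 0.2, 10, 0, 0, 0, 41, 0, 0, 10, 0, 0, 0, 41, 0, 0, 8, 0, 0, 0, 41, 0, 0, 5, 0, 0, 0, 41, 0, 0, 4, 0, 0, 0, 41, 0, 0, 4, 0, 0, 0, 41, 0, 0, 0, 0, 0, 0, 41])

```text
clock: 58.52
eef_pos: [474.2, 147.3, 30.1]
tool_rot: [-0.0, 0.029, 1.0, -0.0]
wrist_force: [0.3, -0.4, -0.0]
grip_width: 37.9
gripper_force: 40.2
```

drive_tool(moves=[0, 0, 3, 0, 0, 0, 41, 0, 0, 2, 0, 0, 0, 41, 0, 0, 0, 0, 0, 0, 41])

```text
clock: 58.9
eef_pos: [474.2, 147.3, 25.2]
tool_rot: [-0.0, 0.029, 1.0, -0.0]
wrist_force: [1.0, -0.0, -0.2]
grip_width: 38.2
gripper_force: 40.2
```

drive_tool(moves=[0, 0, 1, 0, 0, 0, 50, 0, 0, 0, 0, 0, 0, 60, 0, 0, 0, 0, 0, 0, 60, 0, 0, -20, 0, 0, 0, 60, 0, 0, -40, 0, 0, 0, 60, 0, 0, -40, 0, 0, 0, 60, -0.4, 23.3, 0, 0, 0, 0, 60, -0.4, 23.3, 0, 0, 0, 0, 60, -0.4, 23.3, 0, 0, 0, 0, 60, -0.4, 23.3, 0, 0, 0, 0, 60, -0.4, 23.3, 0, 0, 0, 0, 60, -0.4, 23.3, 0, 0, 0, 0, 60, 0, 0, 0, 0, 0, 0, 60, 0, 0, 0, 0, 0, 0, 60])

```text
clock: 60.65
eef_pos: [484.5, 286.5, 124.1]
tool_rot: [-0.0, 0.029, 1.0, -0.0]
wrist_force: [-0.3, 0.2, 0.5]
grip_width: 51.7
gripper_force: 0.0
```

Run:
```python
from w import *
o,M=st(); p=cam("wrist"); s=cam("side"); t=cam("top")
for n,z in (("pin_head",83),("spindle_top",68)):
  for q in (p,s,t):
    for d in landmark_of(n,q)[:1]: print(n,round(d["score"],2),d["position"],atz(q,d["position"],z))
cv2.imwrite("pics/f1.png",np.hstack([cv2.resize(p["img"],(500,375)),cv2.resize(s["img"][280:440,280:408],(300,375),interpolation=cv2.INTER_CUBIC)]))
```

```text
t 60.6 tcp [484.53 286.5  124.1 ] yaw -0.0576 tilt [-0. -0.] F [-0.33  0.18  0.48] w 51.7 gf 0.0 j6 0.59
pin_head 0.81 [323.5, 259.2] [485.82 287.68  83.  ]
pin_head 0.55 [321.9, 400.8] [488.33 288.27  83.  ]
pin_head 0.35 [150.3, 299.0] [486.85 290.11  83.  ]
spindle_top 0.64 [98.9, 247.9] [475.81 148.01  68.  ]
spindle_top 0.66 [222.6, 309.6] [468.14 149.25  68.  ]
```

View pics/f1.png

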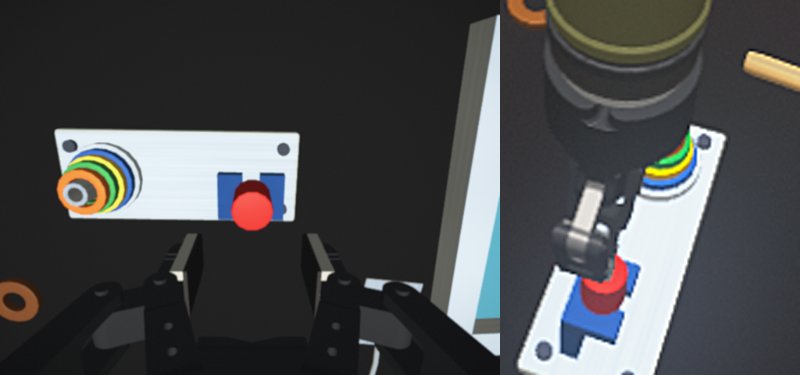

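All five rings are on in order (aluminium, blue, yellow, green, orange), and the pin stands upright in the notch at (252,205) in the wrist half. Regripping it at the same TCP pose I released it from.

drive_tool(moves=[0, 0, 20, 0, 0, 0, 60, 0, 0, 20, 0, 0, 0, 60, 0, 0, 15, 0, 0, 0, 60, 0, 0, 12, 0, 0, 0, 60, 0, 0, 8, 0, 0, 0, 60, 0, 0, 0, 0, 0, 0, 60, 0, 0, 0, 0, 0, 0, 60])

```text
clock: 61.98
eef_pos: [485.3, 287.0, 49.8]
tool_rot: [0.0, 0.029, 1.0, 0.0]
wrist_force: [0.2, 0.1, -0.6]
grip_width: 51.2
gripper_force: 0.0
```

drive_tool(moves=[0.6, -0.3, 1, 0, 0, 0, 60, 0, 0, 0, 0, 0, 0, 60, 0, 0, 0, 0, 0, 0, 40, 0, 0, 0, 0, 0, 0, 20, 0, 0, 0, 0, 0, 0, 20, 0, 0, 0, 0, 0, 0, 20, 0, 0, 0, 0, 0, 0, 20], squeeze=30)

```text
clock: 62.85
eef_pos: [484.3, 286.5, 48.6]
tool_rot: [0.0, 0.029, 1.0, 0.0]
wrist_force: [-1.2, -0.6, 4.2]
grip_width: 29.0
gripper_force: 29.7
```

drive_tool(moves=[0, 0, -5, 0, 0, 0, 20, 0, 0, -10, 0, 0, 0, 20, 0, 0, -12, 0, 0, 0, 20, 0, 0, -12, 0, 0, 0, 20, 0, 0, -10, 0, 0, 0, 20, 0, 0, 0, 0, 0, 0, 20, 0, -20, 0, 0, 0, 0, 20, 0, -20, 0, 0, 0, 0, 20, 0, -20, 0, 0, 0, 0, 20, 0, -20, 0, 0, 0, 0, 20, 0, -20, 0, 0, 0, 0, 20, 0, -20, 0, 0, 0, 0, 20, 0, -20, 0, 0, 0, 0, 20, 0, 0, 0, 0, 0, 0, 20, 0, 0, 0, 0, 0, 0, 20, 0, 0, 0, 0, 0, 0, 20])

```text
clock: 64.85
eef_pos: [476.3, 147.2, 97.3]
tool_rot: [0.0, 0.029, 1.0, 0.0]
wrist_force: [-1.0, -0.2, -0.2]
grip_width: 28.8
gripper_force: 29.8
```

Run:
```python
from w import *
o,M=st(); p=cam("wrist"); T=np.array(o["eef_pos"])
e=blob(p,"pin",(321,340),110); print(e)
q=cv2.imread("pics/w4.png"); 
for n,z in (("pin_head",T[2]+36),("spindle_top",68)):
    for d in landmark_of(n,p)[:1]: print(n,round(d["score"],2),d["position"],atz(p,d["position"],z))
go((475.0,146.3,T[2]))
```

```text
t 64.8 tcp [476.35 147.24  97.34] yaw -0.0571 tilt [0. 0.] F [-0.97 -0.17 -0.16] w 28.8 gf 29.8 j6 0.36
(array([322.31, 333.13]), (86.1624984741211, 107.78255462646484), 6785.5)
pin_head 0.87 [323.9, 325.0] [477.09 148.41 133.34]
t 65.0 tcp [476.21 147.22  97.27] yaw -0.0569 tilt [0. 0.] F [ 0.93  0.41 -1.58] w 28.8 gf 29.8 j6 0.36
turn z 0.0011 then shift(tool, after turn) [ 1.2 -1.  -0.1] norm 2.0
```

Run:
```python
from w import *
print(blob({"img":cv2.imread("pics/w3.png")},"pin",(321,340),110))
```

```text
(array([322.  , 332.78]), (84.19710540771484, 108.84180450439453), 6759.0)
```

drive_tool(moves=[1.2, -0.9, 4, 0, 0, 0, 20, 0, 0, 4, 0, 0, 0, 20, 0, 0, 3, 0, 0, 0, 20, 0, 0, 0, 0, 0, 0, 20, 0, 0, 0, 0, 0, 0, 20])

```text
clock: 65.62
eef_pos: [475.0, 145.9, 86.3]
tool_rot: [0.0, 0.029, 1.0, 0.0]
wrist_force: [1.2, 0.9, -0.2]
grip_width: 28.6
gripper_force: 29.8
```

drive_tool(moves=[0, 0.4, 3, 0, 0, 0, 20, 0, 0, 3, 0, 0, 0, 20, 0, 0, 3, 0, 0, 0, 20, 0, 0, 0, 0, 0, 0, 20])

```text
clock: 66.12
eef_pos: [474.6, 146.2, 76.9]
tool_rot: [-0.0, 0.029, 1.0, -0.0]
wrist_force: [-0.2, 0.2, -1.7]
grip_width: 29.1
gripper_force: 29.8
```

The tip is about 7 mm into the bore with no force. Continuing.

drive_tool(moves=[-0.3, 0, 4, 0, 0, 0, 20, 0, 0, 4, 0, 0, 0, 20, 0, 0, 4, 0, 0, 0, 20, 0, 0, 0, 0, 0, 0, 20])

```text
clock: 66.62
eef_pos: [474.8, 146.1, 64.9]
tool_rot: [-0.0, 0.029, 1.0, -0.0]
wrist_force: [1.0, -0.4, -1.8]
grip_width: 29.0
gripper_force: 29.8
```

drive_tool(moves=[0, 0, 5, 0, 0, 0, 20, 0, 0, 4, 0, 0, 0, 20, 0, 0, 3, 0, 0, 0, 20, 0, 0, 0, 0, 0, 0, 20])

```text
clock: 67.12
eef_pos: [474.9, 146.2, 53.0]
tool_rot: [-0.0, 0.029, 1.0, -0.0]
wrist_force: [0.1, -0.7, -0.5]
grip_width: 29.0
gripper_force: 29.8
```

drive_tool(moves=[0, 0, 1.5, 0, 0, 0, 20, 0, 0, 1.5, 0, 0, 0, 20, 0, 0, 0, 0, 0, 0, 20])

```text
clock: 67.5
eef_pos: [475.4, 146.3, 50.6]
tool_rot: [0.0, 0.029, 1.0, 0.0]
wrist_force: [-0.2, 0.9, 2.0]
grip_width: 29.3
gripper_force: 30.0
```

drive_tool(moves=[0, 0, 1, 0, 0, 0, 20, 0, 0, 0, 0, 0, 0, 20])

```text
clock: 67.75
eef_pos: [475.5, 146.4, 50.5]
tool_rot: [0.0, 0.029, 1.0, 0.0]
wrist_force: [-3.2, -1.4, 8.9]
grip_width: 28.8
gripper_force: 30.8
```

The head is seated: the force rises at z = 50.5, the original height. Releasing, retreating and checking.

drive_tool(moves=[0, 0, -1, 0, 0, 0, 30, 0, 0, 0, 0, 0, 0, 50, 0, 0, 0, 0, 0, 0, 60, 0, 0, 0, 0, 0, 0, 60, 0, 0, -15, 0, 0, 0, 60, 0, 0, -30, 0, 0, 0, 60, 0, 0, -40, 0, 0, 0, 60, 0, 0, -40, 0, 0, 0, 60, 0, 40, 0, 0, 0, 0, 60, 0, 40, 0, 0, 0, 0, 60, 0, 40, 0, 0, 0, 0, 60, 0, 40, 0, 0, 0, 0, 60, 0, 0, 0, 0, 0, 0, 60, 0, 0, 0, 0, 0, 0, 60, 0, 0, 0, 0, 0, 0, 60])

```text
clock: 69.62
eef_pos: [484.2, 304.9, 175.2]
tool_rot: [-0.0, 0.029, 1.0, -0.0]
wrist_force: [0.6, -0.0, -0.3]
grip_width: 50.9
gripper_force: 0.0
```

Run:
```python
from w import *
o,M=st(); w=cam("wrist"); s=cam("side"); t=cam("top")
E={}
for n,q in(("w",w),("s",s),("t",t)):
    E[n]=blob(q,"pin",proj(q,(475,146.5,90)),30); print(n,E[n])
print("expected top-disc centre side/top",proj(s,(474.5,146.3,102)),proj(t,(474.5,146.3,102)),"start blobs: top [222.1 306.4], side [350.4 321.1]")
print("jars",[ (n,landmark_of(n,q)[:1]) for n,q in(("jar_a_mid",t),("jar_b_mid",t))])
for k,z in(("40",57),("47",47),("54",37),("61",27)): print(k,ringpos(s,k,(475,146.5,z),35,z)[0],ringpos(t,k,(475,146.5,z),30,z+4)[0])
```

```text
t 69.6 tcp [484.24 304.92 175.22] yaw -0.0589 tilt [-0. -0.] F [ 0.58 -0.01 -0.35] w 50.9 gf 0.0 j6 0.62
w (array([ 94.23, 238.29]), (48.1297492980957, 67.36811065673828), 2284.5)
s (array([352.05, 334.69]), (5.389927864074707, 10.991122245788574), 16.5)
t (array([221.84, 306.05]), (14.567265510559082, 16.32915687561035), 166.5)
expected top-disc centre side/top [351.34 320.88] [221.26 305.53] start blobs: top [222.1 306.4], side [350.4 321.1]
jars [('jar_a_mid', [{'position': [314.5, 179.2], 'score': 0.8}]), ('jar_b_mid', [{'position': [524.5, 334.1], 'score': 0.86}])]
40 [471.64 151.52] [473.44 148.08]
47 [470.08 152.23] [472.69 148.07]
54 [468.   155.38] [473.53 148.04]
61 [467.74 155.57] [472.94 147.47]
```

```bash
python3 -c "
from workcell import job
print(job.hand_in())"
```

```text
the job is handed in; nothing more can be done
None
```

The job is handed in at about 70 s of the 210 s allowed: all five rings are on the spindle with the largest at the bottom, the pin went back in to its original seating height, and the jars still showed at their starting places in the top camera; no verdict was returned.

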